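Cartridges from behind the ink bottles

TASK

Two cartridges stand in the white caddy behind the red and the blue ink bottle. First move both bottles out of the way onto the cork mat, then stand the black cartridge in the black tray and the yellow cartridge in the yellow tray, and finally put each bottle back in the caddy, standing wholly on the coaster of its own colour. Keep bottles and cartridges upright throughout.

Things in the scene. Friction and masses are not known exactly. Their poses are not given: they have to be found in the camera images.
- caddy: White caddy, fixed, 130 (own x) x 190 mm (own y); origin centre of underside, on the table. Floor 4 mm; 4 mm walls, 26 high at back (+x) and sides, 8 high in front. Cartridges stand in the back row (x = 21, y = +-42, length along y), coasters with bottles in front (x = -23.5, y = +-42); left/right varies. 15 mm from bottle to cartridge, 32 from cartridge to back wall.
- bottle_red: White ink refill bottle with red dropper cap, loose, 130 mm tall, about 110 g. Origin: centre of its underside, z up to the nozzle. Round body 43 mm diameter to about 85 mm up, then shoulder; cap 28 mm diameter from 90 to 109 mm, nozzle 12 mm diameter to 130 mm. Starts on the red coaster.
- bottle_blue: The same bottle with a blue dropper cap, otherwise same size and frame. Starts on the blue coaster.
- coaster_red: Red round coaster in the caddy's front row, fixed, 66 mm diameter, 3 mm thick. Origin: centre of its underside, on the caddy floor (4 mm above the table). The red bottle stands on it.
- coaster_blue: Blue round coaster, otherwise the same. The blue bottle stands on it.
- cartridge_black: Dark charcoal ink cartridge standing upright, loose, 68 mm long (own x), 16 mm wide (own y), 44 mm tall (47 with its small plug), about 60 g. Origin: centre of its underside, z up.
- cartridge_yellow: Yellow ink cartridge, otherwise the same size and frame.
- tray_black: Black shallow open tray, fixed, outside 96 mm (own x) by 42 mm (own y) by 9 mm high, walls and floor 3 mm: inside 90 x 36 mm, floor 3 mm above its origin. Origin: centre of its underside, 3 mm above the table on a thin white plate (130 x 160 mm), side by side with the other tray, 72 mm apart. A cartridge stands in it lengthwise, either way round.
- tray_yellow: Yellow shallow open tray, otherwise the same.
- mat: Cork mat, fixed, 130 mm (own x) by 180 mm (own y), 3 mm thick; the side area for the bottles. Origin: centre of its underside, on the table.
There are look-alikes about, which are no part of the job. Several things have the shape of the coaster_red; the one meant has the colours described above.

How it is judged:
By the outcome, as a careful person would: the job done as asked, in the order asked, and still so for the second after the job is handed in, with the robot touching nothing.
It also fails if it takes over 147 s, if anything falls off the work surface, if the arm or the gripper's body presses on something with over 40 N, if the wrist force passes 120 N, or if a joint passes its speed limit or range.

ROBOT

A 7-joint arm with a two-finger parallel gripper is mounted at the origin on a cart in front of the work surface, level with it; the furniture and walls round the work are solid. World frame = base frame: x ahead of the robot, y to its left, z up, the work surface at z = 0. Lengths are in m, angles in rad, forces in N, time in s.
With the tool pointing down it reaches from about 0.4 to 0.85 m from the base axis. Payload 4.5 kg.
Tool frame: the origin (TCP) lies at the very end of the fingers, on their centre line; the grasp point (between the pads) lies 19 mm behind it; z points along the fingers, y is the line along which they close (so a half turn about z gives the same grasp; the last joint's range is limited). The gripper opens to 88 mm and grips with 3 to 60 N. Pads are 18 mm wide; open, the fingers measure 123 mm over their backs; the gripper's body (75 mm by 187 mm) begins 45 mm behind the grasp point.
Start: joints at [1.303, 0.689, -0.195, 1.565, 0.157, 0.902, -0.215], TCP at [0.186, -0.597, 0.239] pointing down, gripper open.
Joint ranges: [-3.01, 3.01], [-0.46, 2.08], [-1.47, 1.51], [0.13, 2.56], [-1, 4.14], [0.04, 2.09], [-2.66, 2.66]. Speed limits (rad/s): [2.57, 2.57, 3.14, 3.14, 3.14, 3.14, 3.14].

INTERFACE

Orientations are given as a unit quaternion [w, x, y, z].
In Python, from bench import monitor, snapshot, get_calibration, manip gives the robot as it stands.
- The arm moves only by the tool play_rows, never from a script. Its argument "plan" is a list of rows, each an object with "translation": the shift along the tool's x, y, z in shares of 1 m (1.0 is 1 m), a list of three; "yaw": the turn about the tool's z in fractions of the full range, 1 being pi rad; "fingers": the opening, from -1 (shut) to 1 (fully open). A call has 1 to 8 rows; each row is the pose to reach, as a shift and turn from the pose commanded when the call began, along the tool's axes at that moment; what a row does not reach only later rows make up. A row lasts 1/10 s, in which the tool goes at most 50 mm and 8.59 degrees, less where a joint would pass 70% of its speed; a pose out of reach is approached as far as the arm can. A call with a gripper value outside its range is refused whole. The fingers move at their own pace and stop on an object; "grip_force" is the grip in N (left out, the last holds). Time passes only in rows, so rows that repeat a pose let the fingers close. It gives the time, the measured TCP pose, the force, the opening and the grip force at its end, in the units of the state.
- monitor.get_obs(): the state, without advancing time (a new reading comes with each control period).
- snapshot(name): name is "scene" or "top" or "wrist"; returns the picture (384x512x3 uint8, red, green, blue); there is no depth.
- get_calibration(name): a dict with "vertical_fov" (degrees; the focal length in pixels is half the picture's height over the tangent of half this angle, whatever the lens; pixels are square), "cx", "cy" (the principal point, pixels), "rvec" (rotation vector, rad) and "tvec" (3), from world to camera coordinates, as OpenCV has them. Camera axes: x right, y down, z forward; pixel columns grow to the right and rows downward; lengths in m; the calibration is good to about 2 mm. A picture is of the moment at which its call begins: read the wrist's pose just before it. get_calibration takes no time and is no camera call; for the wrist camera it gives the pose at the moment of the call.
- manip.hand_in(): hands the job in; it is judged then, once.
The state is a dict: "time_s": time; "joints": joint angles; "joint_vel": joint speeds; "effort": joint torques, N m; "tool_pos": TCP position; "tcp_rot": TCP orientation; "force": force on the tool from outside, world axes, zero at the start; "ft_torque": the same for the moment, N m; "gripper_width": opening from 0.0 (shut) to 1.0 (fully open); "finger_force": force on a finger pad.
Only numpy, scipy, OpenCV 4.12 (cv2) and the standard library are available. Lean on these libraries where they do the work, as an engineer would, in place of code of your own. Each camera call takes 0.05 s, during which the arm holds its last target. There are 200 camera calls.

## Working session

There is one attempt and no reset: what is moved stays moved. The work goes in short steps, Python scripts to look and compute and a tool call to move; the robot and the scene stay as the last step left them, time stands still between calls to the robot, and variables do not carry over. Pictures are saved under pics/ and viewed, at most 14 in all, crops included, and the job is handed in when it is done.

Besides the shell and the picture viewer there is one more tool, called after "Emit:" by a JSON object that holds its "fn" and its "kwargs". play_rows: Moves the arm, as the interface text tells. Its arguments: {"type":"object","properties":{"plan":{"type":"array"},"grip_force":{"type":"number"}},"required":["plan"]}

```bash
mkdir -p pics; ls; python3 - <<'E'
from bench import monitor, snapshot, get_calibration
import cv2
print(monitor.get_obs())
for n in("scene","top","wrist"):
    print(n,get_calibration(n))
    cv2.imwrite(f"pics/{n}0.png",snapshot(n)[:,:,::-1])
E
```

```text
pics
{'time_s': 0.0, 'joints': array([ 1.30279183,  0.68998682, -0.19451237,  1.56632545,  0.15729918,
        0.9024945 , -0.21509009]), 'joint_vel': array([-8.59690740e-04, -5.73142083e-04, -7.78531938e-04,  2.05334383e-03,
       -9.59040712e-04, -4.56665815e-05, -2.34419726e-03]), 'effort': array([-7.01254685e-04, -5.27560902e+01, -1.26676161e+00, -1.53426522e+01,
       -5.25024394e-02,  6.58332006e-03,  1.99892852e-04]), 'tool_pos': array([ 0.18554431, -0.59617041,  0.23791317]), 'tcp_rot': array([-8.88817734e-04,  9.88628648e-01,  1.50374753e-01, -2.01500649e-04]), 'force': array([ 0.22567371, -0.26707206,  0.97112599]), 'ft_torque': array([ 0.03200304, -0.01686433, -0.01903432]), 'finger_force': 0.0, 'gripper_width': 1.000103666365678}
scene {'vertical_fov': 48.987927491729465, 'cx': 249.9198899257513, 'cy': 196.18819537335784, 'rvec': array([ 0.75031506, -2.58436309,  1.10159694]), 'tvec': array([0.31692406, 0.38921281, 0.97601807])}
top {'vertical_fov': 47.29511611144153, 'cx': 251.933523022711, 'cy': 190.10058006730577, 'rvec': array([ 2.12074738, -2.1349284 ,  0.2001908 ]), 'tvec': array([-0.26132848,  0.53001338,  1.35801248])}
wrist {'vertical_fov': 63.38877352260746, 'cx': 260.26104733149884, 'cy': 189.0084926657528, 'rvec': array([-2.351743  ,  1.73306706,  0.23134097]), 'tvec': array([-0.62361093, -0.03491272,  0.38852945])}
```

View pics/scene0.png

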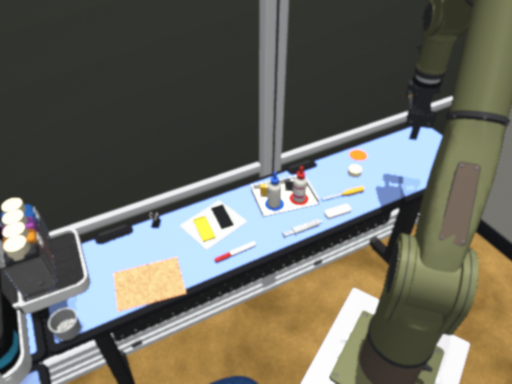

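View pics/top0.png

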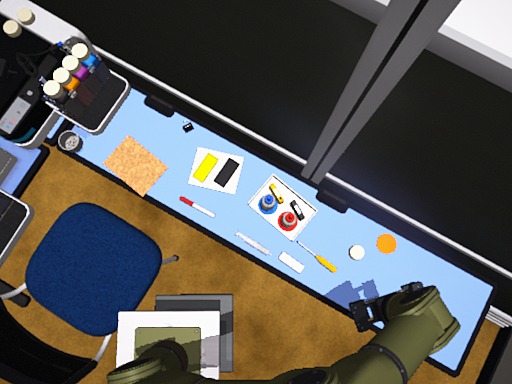

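Both views show the caddy (top ~(282,207)) with blue bottle (268,204) and red bottle (288,221), the cartridges behind them, the trays plate (216,170) and the cork mat (136,165). Other coaster-like things: an orange disc (386,244) and a white disc (357,252), both outside the caddy. Enlarging.

```bash
python3 - <<'E'
import cv2
a=cv2.imread("pics/top0.png")[125:265,90:350]; cv2.imwrite("pics/topc.png",cv2.resize(a,None,fx=3,fy=3,interpolation=cv2.INTER_CUBIC))
a=cv2.imread("pics/top0.png")[165:245,240:330]; a=cv2.resize(a,None,fx=5,fy=5,interpolation=cv2.INTER_CUBIC)
b=cv2.imread("pics/scene0.png")[155:225,245:325]; b=cv2.resize(b,None,fx=4,fy=4,interpolation=cv2.INTER_CUBIC)
import numpy as np
c=np.zeros((400,770,3),np.uint8);c[:,:450]=a;c[:280,450:770]=b
cv2.imwrite("pics/both.png",c)
E
```

```text
(no output)
```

View pics/topc.png

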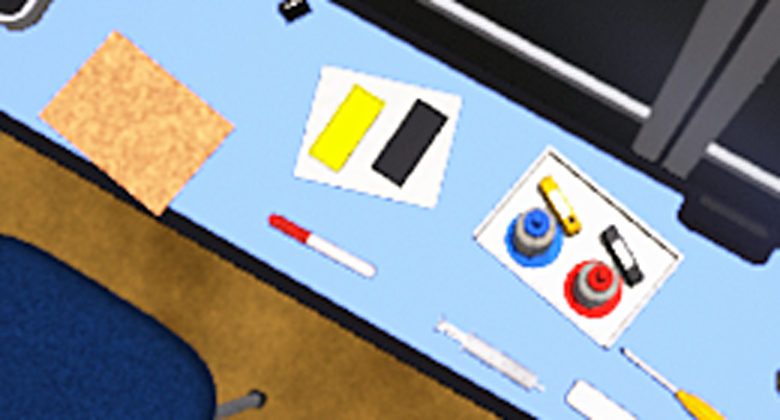

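View pics/both.png

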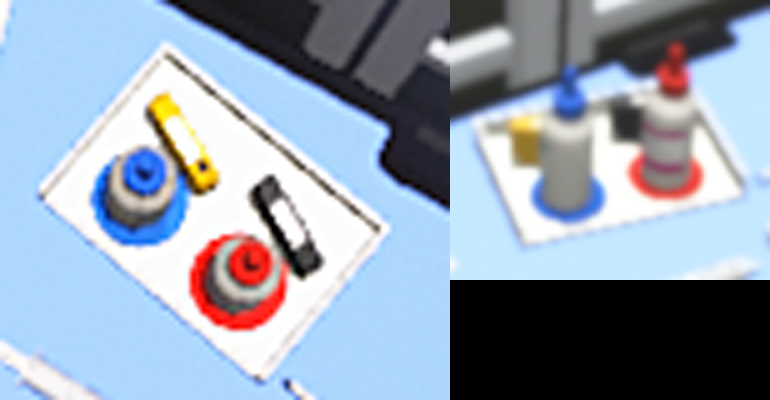

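Top crop (both.png coordinates, px=240+X/5, 165+Y/5): blue nozzle (145,165), red nozzle (250,262), yellow cartridge (180,143) behind blue, black (286,227) behind red; caddy corners (165,45),(387,230),(260,380),(40,195). Scene crop: blue tip (570,68), red tip (676,46).

```bash
cat > h.py <<'E'
import numpy as np, cv2
def K(c): f=192/np.tan(np.radians(c["vertical_fov"]/2)); return f
def ray(c,p):
    R=cv2.Rodrigues(c["rvec"])[0]; f=K(c)
    d=R.T@np.array([(p[0]-c["cx"])/f,(p[1]-c["cy"])/f,1]); return -R.T@c["tvec"],d/np.linalg.norm(d)
def plane(c,p,z):
    o,d=ray(c,p); return o+d*(z-o[2])/d[2]
def tri(obs):
    A=np.zeros((3,3));b=np.zeros(3);rs=[ray(c,p) for c,p in obs]
    for o,d in rs: M=np.eye(3)-np.outer(d,d);A+=M;b+=M@o
    x=np.linalg.solve(A,b); return x,[np.linalg.norm((np.eye(3)-np.outer(d,d))@(x-o)) for o,d in rs]
def proj(c,X):
    f=K(c);return cv2.projectPoints(np.array(X,float).reshape(-1,1,3),c["rvec"],c["tvec"],np.array([[f,0,c["cx"]],[0,f,c["cy"]],[0,0,1]]),None)[0][:,0]
E
python3 - <<'E'
from h import *; from bench import get_calibration
np.set_printoptions(precision=4,suppress=True)
T=get_calibration("top");S=get_calibration("scene")
print("cams",ray(T,(256,192)),ray(S,(256,192))[0])
B=lambda x,y:(240+x/5-.4,165+y/5-.4); C=lambda x,y:(90+x/3-.33,125+y/3-.33); D=lambda x,y:(245+(x-450)/4-.4,155+y/4-.4)
print("blue",tri([(T,B(145,165)),(S,D(570,68))])); print("red",tri([(T,B(250,262)),(S,D(676,46))]))
def quad(n,pts,zs):
    P=np.array([plane(T,p,z) for p,z in zip(pts,zs)]);m=P.mean(0)
    e=np.roll(P,-1,0)-P
    print(n,m,"edges",np.linalg.norm(e,axis=1),"ang",np.degrees(np.arctan2(e[:,1],e[:,0]))); print(P[:,:2].tolist())
quad("mat",[C(115,32),C(233,128),C(160,215),C(40,117)],[.003]*4)
quad("ytray",[C(357,85),C(384,103),C(335,170),C(309,154)],[.012]*4)
quad("btray",[C(416,99),C(447,117),C(402,186),C(373,168)],[.012]*4)
quad("plate",[C(322,66),C(461,97),C(434,207),C(294,177)],[.003]*4)
quad("caddy",[B(165,45),B(387,230),B(260,380),B(40,195)],[.026,.026,.008,.008])
quad("ycart",[B(147,105),B(168,95),B(215,185),B(192,192)],[.048]*4)
quad("bcart",[B(250,190),B(272,177),B(322,262),B(300,277)],[.048]*4)
# trays/mat from two views: check
E
```

```text
cams (array([ 0.2725, -0.2572,  1.4328]), array([ 0.1774, -0.0147, -0.984 ])) [0.0194 0.5333 0.9591]
blue (array([ 0.4883, -0.3141,  0.1396]), [np.float64(0.00014726646189134742), np.float64(0.00014726646189131245)])
red (array([ 0.43  , -0.3749,  0.1433]), [np.float64(0.0008527160946957431), np.float64(0.0008527160946956671)])
mat [0.6231 0.1247 0.003 ] edges [0.1766 0.1249 0.1776 0.1263] ang [-129.4546  141.6115   50.9857  -38.8682]
[[0.7282276804156735, 0.15371438156418188], [0.6160053475538709, 0.017357671490101145], [0.5180907230475361, 0.0949318436376444], [0.6299149889678692, 0.2329527466398683]]
ytray [ 0.6133 -0.1099  0.012 ] edges [0.0368 0.0927 0.0342 0.0942] ang [-124.5985  144.8056   57.822   -33.6151]
[[0.6622649937056989, -0.12118428656860741], [0.6413959581737738, -0.15143735064847125], [0.5656339922261753, -0.0980043334534195], [0.5838488461503364, -0.06905498083024328]]
btray [ 0.5964 -0.1801  0.012 ] edges [0.0403 0.0922 0.038  0.0913] ang [-121.1231  147.46     57.5154  -31.1194]
[[0.6457732972641929, -0.18702062931175484], [0.6249557412257469, -0.2214988647531191
[... 554 characters left out ...]
903, -0.4751188199908424], [0.36883014285408844, -0.39230560856928637], [0.49084587336556945, -0.2505259516112852]]
ycart [ 0.5172 -0.341   0.048 ] edges [0.0151 0.0657 0.0154 0.0633] ang [ -64.565  -153.6732  106.6825   26.2013]
[[0.5428548647326223, -0.3198917924757152], [0.5493343517863959, -0.33351606976844694], [0.49046620099116023, -0.36264483146954307], [0.48603338916601213, -0.34785304974475517]]
bcart [ 0.4635 -0.4073  0.048 ] edges [0.0165 0.0628 0.0171 0.0638] ang [ -59.7498 -150.9869  123.6454   28.5346]
[[0.48708907446611505, -0.3849602185453519], [0.49541392308862053, -0.39923496606067177], [0.44051669170619123, -0.42968135537137875], [0.4310370368557477, -0.41543784420056695]]
```

```bash
cat >> h.py <<'E'
from scipy.spatial.transform import Rotation
def go(x,y,z,close_deg,quiet=0):
    "shift in tool axes and yaw to TCP x,y,z with closing axis (mod 180) at close_deg"
    from bench import monitor
    o=monitor.get_obs(); q=o["tcp_rot"]; R=Rotation.from_quat([q[1],q[2],q[3],q[0]]).as_matrix()
    d=R.T@(np.array([x,y,z])-o["tool_pos"])
    cur=np.degrees(np.arctan2(R[1,1],R[0,1])); dw=(close_deg-cur+90)%180-90
    print("t",round(o["time_s"],2),"pos",o["tool_pos"].round(4),"close",cur.round(1),"tilt",np.degrees(np.arccos(-R[2,2])).round(2),"j",o["joints"].round(2),"w",round(o["gripper_width"],3),"F",o["force"].round(1),"ff",round(float(o["finger_force"]),1))
    print("  shift",d.round(4),"yaw",np.radians(-dw).round(3),"dist",np.linalg.norm(d).round(3))
E
python3 - <<'E'
from h import *; from bench import get_calibration
np.set_printoptions(precision=4,suppress=True)
T=get_calibration("top");S=get_calibration("scene")
C=lambda x,y:(90+x/3-.33,125+y/3-.33); D=lambda x,y:(245+(x-450)/4-.4,155+y/4-.4)
print("block",tri([(T,C(683,205)),(S,D(625,65))])); print("pillar",tri([(T,C(637,150)),(S,(260,175))]), plane(T,C(637,150),0),plane(T,C(690,225),0))
go(.43,-.377,.25,49.5); go(.43,-.377,.25,-40.5)
E
```

```text
block (array([ 0.5255, -0.4812,  0.0059]), [np.float64(0.00036969975946955406), np.float64(0.00036969975946950115)])
pillar (array([ 0.6004, -0.431 , -0.0129]), [np.float64(0.009374761728111157), np.float64(0.009374761728111374)]) [ 0.5888 -0.4331  0.    ] [ 0.5037 -0.4892  0.    ]
t 0.15 pos [ 0.1856 -0.5963  0.2381] close -72.7 tilt 0.08 j [ 1.3   0.69 -0.19  1.57  0.16  0.9  -0.22] w 0.999 F [-0.2  0.4 -0.3] ff 0.0
  shift [ 0.2986 -0.1368 -0.0118] yaw 1.009 dist 0.329
t 0.15 pos [ 0.1856 -0.5963  0.2381] close -72.7 tilt 0.08 j [ 1.3   0.69 -0.19  1.57  0.16  0.9  -0.22] w 0.999 F [-0.2  0.4 -0.3] ff 0.0
  shift [ 0.2986 -0.1368 -0.0118] yaw -0.562 dist 0.329
```

The manual's scale: turns go in shares of pi rad. Converting my numbers, 1.009 rad / 3.1416 = 0.3212.

Emit:
{"fn": "play_rows", "kwargs": {"plan": [{"translation":[0.02,-0.01,0],"yaw":0.0318,"fingers":0.4},{"translation":[0.06,-0.03,-0.002],"yaw":0.0764,"fingers":0.4},{"translation":[0.105,-0.05,-0.005],"yaw":0.121,"fingers":0.4},{"translation":[0.15,-0.07,-0.006],"yaw":0.1655,"fingers":0.4},{"translation":[0.195,-0.09,-0.008],"yaw":0.2101,"fingers":0.4},{"translation":[0.24,-0.11,-0.01],"yaw":0.2546,"fingers":0.4},{"translation":[0.28,-0.128,-0.012],"yaw":0.2928,"fingers":0.4},{"translation":[0.2986,-0.1368,-0.0118],"yaw":0.3212,"fingers":0.4}], "grip_force": 25}}

```text
time_s: 0.95
tool_pos: [0.4346, -0.3729, 0.2505]
tcp_rot: [-0.001, 0.939, -0.345, 0.001]
force: [0.5, 0.0, -0.5]
gripper_width: 0.704
finger_force: 0.0
```

```bash
python3 - <<'E'
from h import *; from bench import snapshot,get_calibration
go(.43,-.377,.25,49.5)
c=get_calibration("wrist"); im=snapshot("wrist")[:,:,::-1]; print(c)
cv2.imwrite("pics/w1.png",im)
for X in [(.43,-.377,.137),(.488,-.315,.137),(.517,-.341,.048),(.4635,-.4073,.048)]: print(X,proj(c,X))
E
```

```text
t 0.95 pos [ 0.4346 -0.3729  0.2505] close -130.4 tilt 0.18 j [ 0.55  0.61  0.13  1.72 -0.11  0.82 -1.54] w 0.704 F [ 0.5  0.  -0.5] ff 0.0
  shift [-0.0008  0.0061  0.0004] yaw 0.002 dist 0.006
{'vertical_fov': 63.38877352260746, 'cx': 260.26104733149884, 'cy': 189.0084926657528, 'rvec': array([-1.26270603,  2.73473806,  0.36263814]), 'tvec': array([-0.00086617,  0.51415102,  0.54807917])}
(0.43, -0.377, 0.137) [[268.08481469 186.11134217]]
(0.488, -0.315, 0.137) [[169.1577377  181.63374014]]
(0.517, -0.341, 0.048) [[190.4114082  128.13155893]]
(0.4635, -0.4073, 0.048) [[267.77962198 126.01432064]]
```

View pics/w1.png

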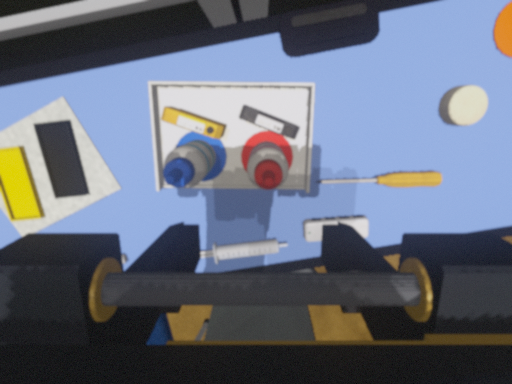

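The wrist view is upright: caddy centre, blue bottle nozzle ~(178,172), red nozzle ~(267,176), yellow cartridge (193,122), black (268,121); white disc (466,105) and orange disc (505,30) are the look-alikes. Close crop to fix cap and cartridge pixels.

```bash
python3 - <<'E'
from h import *; from bench import snapshot,get_calibration
go(.43,-.377,.25,49.5)
c=get_calibration("wrist"); im=snapshot("wrist")[:,:,::-1]
np.save("w2.npy",c)
cv2.imwrite("pics/w2.png",cv2.resize(im[70:205,140:330],None,fx=4,fy=4,interpolation=cv2.INTER_CUBIC))
for X in [(.43,-.377,.137),(.488,-.315,.137)]: print(X,proj(c,X))
E
```

```text
t 1.0 pos [ 0.4365 -0.3709  0.2502] close -130.3 tilt 0.28 j [ 0.55  0.61  0.13  1.72 -0.11  0.82 -1.54] w 0.701 F [ 1.9  1.4 -0.3] ff 0.0
  shift [-0.001   0.0088  0.0001] yaw 0.003 dist 0.009
(0.43, -0.377, 0.137) [[271.52261036 186.39210132]]
(0.488, -0.315, 0.137) [[172.55425039 181.81898047]]
```

View pics/w2.png

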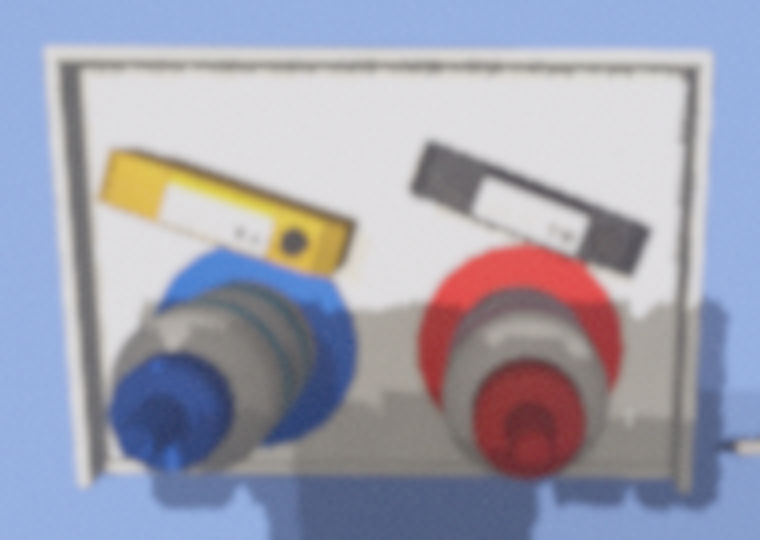

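```bash
python3 - <<'E'
from h import *; from bench import get_calibration
np.set_printoptions(precision=4,suppress=True)
T=get_calibration("top");S=get_calibration("scene");W=np.load("w2.npy",allow_pickle=True).item()
B=lambda x,y:(240+x/5-.4,165+y/5-.4); D=lambda x,y:(245+(x-450)/4-.4,155+y/4-.4);G=lambda x,y:(140+x/4-.4,70+y/4-.4)
for n,t,s,w in [("blue",(145,165),(570,68),(165,452)),("red",(250,262),(676,46),(528,448))]:
    for l in ([(T,B(*t)),(W,G(*w))],[(S,D(*s)),(W,G(*w))],[(T,B(*t)),(S,D(*s)),(W,G(*w))]): print(n,*tri(l))
for n,w in [("blue cap",(171,412)),("red cap",(529,420))]: print(n,plane(W,G(*w),.116))
def quad(n,pts,zs):
    P=np.array([plane(W,G(*p),z) for p,z in zip(pts,zs)]);e=np.roll(P,-1,0)-P
    print(n,P.mean(0),"edges",np.linalg.norm(e,axis=1),"ang",np.degrees(np.arctan2(e[:,1],e[:,0])))
quad("caddy",[(45,48),(712,53),(690,485),(83,485)],[.026,.026,.008,.008])
quad("ycart",[(118,150),(352,222),(332,278),(100,202)],[.048]*4)
quad("bcart",[(428,140),(650,228),(632,277),(412,192)],[.048]*4)
for n,w in [("cb L",(152,350)),("cb R",(357,350)),("cr L",(418,350)),("cr R",(623,350))]: print(n,plane(W,G(*w),.007))
go(.43,-.377,.25,49.5)
E
```

```text
blue [ 0.4863 -0.316   0.1308] [np.float64(0.0038654393777438037), np.float64(0.00386543937774389)]
blue [ 0.4862 -0.3182  0.1365] [np.float64(0.0036774713949143966), np.float64(0.00367747139491441)]
blue [ 0.487  -0.3166  0.1368] [np.float64(0.0030795380521868193), np.float64(0.0024389617318953775), np.float64(0.005143086733374535)]
red [ 0.4311 -0.3775  0.1247] [np.float64(0.0007483641126358115), np.float64(0.0007483641126359187)]
red [ 0.4334 -0.38    0.1385] [np.float64(0.00011460865446638552), np.float64(0.00011460865446639517)]
red [ 0.432  -0.3781  0.1387] [np.float64(0.003279235621837596), np.float64(0.0013789558944313654), np.float64(0.0023948268782994437)]
blue cap [ 0.4885 -0.32    0.116 ]
red cap [ 0.4338 -0.3814  0.116 ]
caddy [ 0.4763 -0.3633  0.017 ] edges [0.188  0.1324 0.1963 0.1341] ang [-130.8443  140.5867   49.6456  -43.0255]
ycart [ 0.519  -0.3474  0.048 ] edges [0.0656 0.0164 0.0661 0.015 ] ang [-147.3331  118.2051   31.4224  -63.9129]
bcart [ 0.4656 -0.4117  0.048 ] edges [0.065  0.0141 0.0649 0.0144] ang [-151.436   120.8674   28.8385  -58.6994]
cb L [ 0.5074 -0.2926  0.007 ]
cb R [ 0.4655 -0.3419  0.007 ]
cr L [ 0.4531 -0.3565  0.007 ]
cr R [ 0.4113 -0.4056  0.007 ]
t 1.05 pos [ 0.4338 -0.3735  0.2501] close -130.1 tilt 0.14 j [ 0.55  0.61  0.13  1.73 -0.11  0.82 -1.54] w 0.703 F [0.7 0.6 0.5] ff 0.0
  shift [-0.0006  0.0052  0.0001] yaw 0.007 dist 0.005
```

Emit:
{"fn": "play_rows", "kwargs": {"plan": [{"translation":[0.003,0,0.02],"yaw":0,"fingers":0.4},{"translation":[0.0035,0,0.04],"yaw":0,"fingers":0.4},{"translation":[0.0035,0,0.06],"yaw":0,"fingers":0.4},{"translation":[0.0035,0,0.07],"yaw":0,"fingers":0.4},{"translation":[0.0035,0,0.07],"yaw":0,"fingers":0.4},{"translation":[0.0035,0,0.07],"yaw":0,"fingers":0.4},{"translation":[0.0035,0,0.07],"yaw":0,"fingers":0.4}]}}

```text
time_s: 1.75
tool_pos: [0.4331, -0.3804, 0.1815]
tcp_rot: [0.0, 0.938, -0.346, 0.001]
force: [-0.1, 0.0, -0.4]
gripper_width: 0.7
finger_force: 0.0
```

```bash
python3 -c "
from h import *
go(.4325,-.3795,.1,49.5)"
```

```text
t 1.75 pos [ 0.4331 -0.3804  0.1815] close -130.5 tilt 0.11 j [ 0.57  0.7   0.12  1.78 -0.12  0.66 -1.52] w 0.7 F [-0.1  0.  -0.4] ff 0.0
  shift [-0.0013 -0.0003  0.0815] yaw -0.001 dist 0.082
```

Emit:
{"fn": "play_rows", "kwargs": {"plan": [{"translation":[0,0,0.02],"yaw":0,"fingers":0.4},{"translation":[0,0,0.045],"yaw":0,"fingers":0.4},{"translation":[0,0,0.07],"yaw":0,"fingers":0.4},{"translation":[0,0,0.0815],"yaw":0,"fingers":0.4},{"translation":[0,0,0.0815],"yaw":0,"fingers":0.4},{"translation":[0,0,0.0815],"yaw":0,"fingers":-1},{"translation":[0,0,0.0815],"yaw":0,"fingers":-1},{"translation":[0,0,0.0815],"yaw":0,"fingers":-1}], "grip_force": 25}}

```text
time_s: 2.55
tool_pos: [0.4335, -0.3802, 0.1002]
tcp_rot: [0.0, 0.938, -0.346, 0.001]
force: [-0.2, -0.3, 0.9]
gripper_width: 0.451
finger_force: 0.0
```

Emit:
{"fn": "play_rows", "kwargs": {"plan": [{"translation":[0,0,0],"yaw":0,"fingers":-1},{"translation":[0,0,0],"yaw":0,"fingers":-1},{"translation":[0,0,0],"yaw":0,"fingers":-1}]}}

```text
time_s: 2.85
tool_pos: [0.4331, -0.3801, 0.0995]
tcp_rot: [0.0, 0.938, -0.346, 0.0]
force: [-0.2, -0.2, 2.8]
gripper_width: 0.294
finger_force: 25.0
```

```bash
python3 -c "
from h import *
go(.5915,.0860,.18,49.5);go(.6545,.1635,.18,49.5)"
```

```text
t 2.85 pos [ 0.4331 -0.3801  0.0995] close -130.5 tilt 0.07 j [ 0.59  0.83  0.09  1.84 -0.14  0.48 -1.51] w 0.294 F [-0.2 -0.2  2.8] ff 25.0
  shift [-0.1824 -0.4572 -0.0808] yaw -0.001 dist 0.499
t 2.85 pos [ 0.4331 -0.3801  0.0995] close -130.5 tilt 0.07 j [ 0.59  0.83  0.09  1.84 -0.14  0.48 -1.51] w 0.294 F [-0.2 -0.2  2.8] ff 25.0
  shift [-0.1849 -0.5571 -0.0808] yaw -0.001 dist 0.592
```

Emit:
{"fn": "play_rows", "kwargs": {"plan": [{"translation":[0,0,-0.01],"yaw":0,"fingers":-1},{"translation":[0,0,-0.03],"yaw":0,"fingers":-1},{"translation":[0,0,-0.055],"yaw":0,"fingers":-1},{"translation":[-0.02,0,-0.075],"yaw":0,"fingers":-1},{"translation":[-0.055,0,-0.081],"yaw":0,"fingers":-1},{"translation":[-0.09,-0.01,-0.081],"yaw":0,"fingers":-1},{"translation":[-0.125,-0.03,-0.081],"yaw":0,"fingers":-1},{"translation":[-0.15,-0.06,-0.081],"yaw":0,"fingers":-1}]}}

```text
time_s: 3.65
tool_pos: [0.355, -0.2357, 0.1806]
tcp_rot: [0.0, 0.937, -0.348, -0.001]
force: [1.6, 0.0, -1.4]
gripper_width: 0.296
finger_force: 25.0
```

Emit:
{"fn": "play_rows", "kwargs": {"plan": [{"translation":[-0.01,-0.04,0],"yaw":0,"fingers":-1},{"translation":[-0.02,-0.08,0],"yaw":0,"fingers":-1},{"translation":[-0.025,-0.12,0],"yaw":0,"fingers":-1},{"translation":[-0.03,-0.16,0],"yaw":0,"fingers":-1},{"translation":[-0.035,-0.2,0],"yaw":0,"fingers":-1},{"translation":[-0.035,-0.24,0],"yaw":0,"fingers":-1},{"translation":[-0.035,-0.275,0],"yaw":0,"fingers":-1},{"translation":[-0.035,-0.3,0],"yaw":0,"fingers":-1}]}}

```text
time_s: 4.45
tool_pos: [0.5276, 0.0173, 0.1804]
tcp_rot: [-0.001, 0.939, -0.345, 0.0]
force: [0.3, -0.3, -1.8]
gripper_width: 0.298
finger_force: 25.0
```

```bash
python3 -c "
from h import *
go(.6545,.1635,.096,49.5)"
```

```text
t 4.45 pos [0.5276 0.0173 0.1804] close -130.3 tilt 0.09 j [-0.26  0.66  0.23  1.93 -0.27  0.58 -2.13] w 0.298 F [ 0.3 -0.3 -1.8] ff 25.0
  shift [ 0.0022 -0.1935  0.0847] yaw 0.003 dist 0.211
```

Converted, -0.3 rad / 3.1416 = -0.0955.

Emit:
{"fn": "play_rows", "kwargs": {"plan": [{"translation":[0,-0.03,0],"yaw":-0.0191,"fingers":-1},{"translation":[0,-0.07,0],"yaw":-0.0446,"fingers":-1},{"translation":[0,-0.11,0],"yaw":-0.07,"fingers":-1},{"translation":[0,-0.15,0],"yaw":-0.0955,"fingers":-1},{"translation":[0.002,-0.18,0],"yaw":-0.0955,"fingers":-1},{"translation":[0.002,-0.1935,0.01],"yaw":-0.0955,"fingers":-1},{"translation":[0.002,-0.1935,0.03],"yaw":-0.0955,"fingers":-1},{"translation":[0.002,-0.1935,0.05],"yaw":-0.0955,"fingers":-1}]}}

```text
time_s: 5.25
tool_pos: [0.6525, 0.1594, 0.1289]
tcp_rot: [0.001, 0.979, -0.202, -0.001]
force: [0.4, 0.7, -1.8]
gripper_width: 0.295
finger_force: 25.0
```

Emit:
{"fn": "play_rows", "kwargs": {"plan": [{"translation":[0,0,0.012],"yaw":0,"fingers":-1},{"translation":[0,0,0.02],"yaw":0,"fingers":-1},{"translation":[0,0,0.026],"yaw":0,"fingers":-1},{"translation":[0,0,0.03],"yaw":0,"fingers":-1},{"translation":[0,0,0.03],"yaw":0,"fingers":-1},{"translation":[0,0,0.03],"yaw":0,"fingers":-1}]}}

```text
time_s: 5.85
tool_pos: [0.6538, 0.16, 0.1006]
tcp_rot: [-0.0, 0.979, -0.202, 0.0]
force: [-0.5, -0.2, -0.3]
gripper_width: 0.294
finger_force: 25.0
```

```bash
python3 -c "
from h import *
go(.6545,.1635,.096,49.5)"
```

```text
t 5.85 pos [0.6538 0.16   0.1006] close -113.3 tilt 0.06 j [-0.4   0.93  0.17  1.52 -0.21  0.71 -2.11] w 0.294 F [-0.5 -0.2 -0.3] ff 25.0
  shift [-0.0007 -0.0035  0.0046] yaw 0.3 dist 0.006
```

Emit:
{"fn": "play_rows", "kwargs": {"plan": [{"translation":[0,0,0.002],"yaw":0,"fingers":-1},{"translation":[0,0,0.002],"yaw":0,"fingers":-1},{"translation":[0,0,0.002],"yaw":0,"fingers":-1}]}}

```text
time_s: 6.15
tool_pos: [0.6534, 0.1601, 0.0982]
tcp_rot: [-0.0, 0.979, -0.202, 0.0]
force: [-0.3, -0.1, -0.3]
gripper_width: 0.296
finger_force: 25.0
```

Emit:
{"fn": "play_rows", "kwargs": {"plan": [{"translation":[0,0,0.002],"yaw":0,"fingers":-1},{"translation":[0,0,0.002],"yaw":0,"fingers":-1},{"translation":[0,0,0.002],"yaw":0,"fingers":-1}]}}

```text
time_s: 6.45
tool_pos: [0.6533, 0.16, 0.0959]
tcp_rot: [0.0, 0.979, -0.202, -0.0]
force: [-0.8, 0.4, -1.5]
gripper_width: 0.294
finger_force: 25.0
```

Emit:
{"fn": "play_rows", "kwargs": {"plan": [{"translation":[0,0,0.001],"yaw":0,"fingers":-1},{"translation":[0,0,0.001],"yaw":0,"fingers":-1}]}}

```text
time_s: 6.65
tool_pos: [0.6538, 0.1599, 0.0956]
tcp_rot: [-0.0, 0.979, -0.202, 0.0]
force: [-1.6, -0.9, 2.6]
gripper_width: 0.295
finger_force: 25.0
```

Emit:
{"fn": "play_rows", "kwargs": {"plan": [{"translation":[0,0,0],"yaw":0,"fingers":0.4},{"translation":[0,0,0],"yaw":0,"fingers":0.4},{"translation":[0,0,0],"yaw":0,"fingers":0.4},{"translation":[0,0,0],"yaw":0,"fingers":0.4},{"translation":[0,0,-0.02],"yaw":0,"fingers":0.4},{"translation":[0,0,-0.05],"yaw":0,"fingers":0.4},{"translation":[0,0,-0.085],"yaw":0,"fingers":0.4}]}}

```text
time_s: 7.35
tool_pos: [0.6525, 0.1599, 0.1798]
tcp_rot: [0.001, 0.979, -0.202, -0.001]
force: [0.4, -0.9, 1.0]
gripper_width: 0.695
finger_force: 0.0
```

```bash
python3 -c "
from h import *
go(.487,-.3165,.18,49.5)"
```

```text
t 7.35 pos [0.6525 0.1599 0.1798] close -113.3 tilt 0.16 j [-0.41  0.83  0.2   1.48 -0.19  0.86 -2.13] w 0.695 F [ 0.4 -0.9  1. ] ff 0.0
  shift [0.0367 0.503  0.0006] yaw 0.3 dist 0.504
```

Converted, 0.18 rad / 3.1416 = 0.0573.

Emit:
{"fn": "play_rows", "kwargs": {"plan": [{"translation":[0,0.03,0],"yaw":0.0095,"fingers":0.4},{"translation":[0.005,0.07,0],"yaw":0.0223,"fingers":0.4},{"translation":[0.008,0.115,0],"yaw":0.0318,"fingers":0.4},{"translation":[0.01,0.16,0],"yaw":0.0446,"fingers":0.4},{"translation":[0.012,0.205,0],"yaw":0.0573,"fingers":0.4},{"translation":[0.016,0.25,0],"yaw":0.07,"fingers":0.4},{"translation":[0.02,0.295,0],"yaw":0.0828,"fingers":0.4},{"translation":[0.024,0.34,0],"yaw":0.0955,"fingers":0.4}]}}

```text
time_s: 8.15
tool_pos: [0.5401, -0.1633, 0.1802]
tcp_rot: [-0.0, 0.938, -0.347, 0.0]
force: [0.9, -0.7, 0.6]
gripper_width: 0.699
finger_force: 0.0
```

```bash
python3 -c "
from h import *
go(.487,-.3165,.18,49.5)"
```

```text
t 8.15 pos [ 0.5401 -0.1633  0.1802] close -130.6 tilt 0.03 j [ 0.09  0.7   0.2   1.82 -0.22  0.64 -1.85] w 0.699 F [ 0.9 -0.7  0.6] ff 0.0
  shift [0.0594 0.1509 0.0002] yaw -0.002 dist 0.162
```

Emit:
{"fn": "play_rows", "kwargs": {"plan": [{"translation":[0.015,0.04,0],"yaw":0,"fingers":0.4},{"translation":[0.03,0.08,0],"yaw":0,"fingers":0.4},{"translation":[0.046,0.12,0],"yaw":0,"fingers":0.4},{"translation":[0.056,0.143,0],"yaw":0,"fingers":0.4},{"translation":[0.06,0.15,0],"yaw":0,"fingers":0.4},{"translation":[0.06,0.15,0],"yaw":0,"fingers":0.4},{"translation":[0.06,0.15,0],"yaw":0,"fingers":0.4},{"translation":[0.06,0.15,0],"yaw":0,"fingers":0.4}]}}

```text
time_s: 8.95
tool_pos: [0.4901, -0.3122, 0.1799]
tcp_rot: [-0.001, 0.939, -0.345, -0.0]
force: [0.9, 0.0, -0.2]
gripper_width: 0.706
finger_force: 0.0
```

```bash
python3 -c "
from h import *
go(.487,-.3165,.0995,49.5)"
```

```text
t 8.95 pos [ 0.4901 -0.3122  0.1799] close -130.3 tilt 0.09 j [ 0.39  0.71  0.17  1.77 -0.18  0.67 -1.61] w 0.706 F [ 0.9  0.  -0.2] ff 0.0
  shift [0.0005 0.0054 0.0804] yaw 0.003 dist 0.081
```

Emit:
{"fn": "play_rows", "kwargs": {"plan": [{"translation":[0,0.005,0.02],"yaw":0,"fingers":0.4},{"translation":[0,0.005,0.045],"yaw":0,"fingers":0.4},{"translation":[0,0.005,0.07],"yaw":0,"fingers":0.4},{"translation":[0,0.005,0.0805],"yaw":0,"fingers":0.4},{"translation":[0,0.005,0.0805],"yaw":0,"fingers":0.4},{"translation":[0,0.005,0.0805],"yaw":0,"fingers":-1},{"translation":[0,0.005,0.0805],"yaw":0,"fingers":-1},{"translation":[0,0.005,0.0805],"yaw":0,"fingers":-1}]}}

```text
time_s: 9.75
tool_pos: [0.4864, -0.3189, 0.1006]
tcp_rot: [0.0, 0.938, -0.346, 0.001]
force: [0.1, 0.9, -0.2]
gripper_width: 0.451
finger_force: 0.0
```

Emit:
{"fn": "play_rows", "kwargs": {"plan": [{"translation":[0,0,0],"yaw":0,"fingers":-1},{"translation":[0,0,0],"yaw":0,"fingers":-1},{"translation":[0,0,0],"yaw":0,"fingers":-1}]}}

```text
time_s: 10.05
tool_pos: [0.4862, -0.3186, 0.1]
tcp_rot: [-0.0, 0.938, -0.346, 0.001]
force: [-0.4, 0.6, 4.3]
gripper_width: 0.295
finger_force: 25.0
```

```bash
python3 -c "
from h import *
go(.590,.083,.18,60)"
```

```text
t 10.05 pos [ 0.4862 -0.3186  0.1   ] close -130.5 tilt 0.07 j [ 0.43  0.83  0.13  1.82 -0.2   0.5  -1.59] w 0.295 F [-0.4  0.6  4.3] ff 25.0
  shift [-0.1819 -0.3728 -0.08  ] yaw -0.183 dist 0.422
```

Converted, -0.18 rad / 3.1416 = -0.0573.

Emit:
{"fn": "play_rows", "kwargs": {"plan": [{"translation":[0,0,-0.01],"yaw":0,"fingers":-1},{"translation":[0,0,-0.03],"yaw":0,"fingers":-1},{"translation":[0,0,-0.055],"yaw":0,"fingers":-1},{"translation":[-0.01,-0.02,-0.075],"yaw":0,"fingers":-1},{"translation":[-0.03,-0.06,-0.08],"yaw":-0.0127,"fingers":-1},{"translation":[-0.05,-0.1,-0.08],"yaw":-0.0255,"fingers":-1},{"translation":[-0.07,-0.14,-0.08],"yaw":-0.0382,"fingers":-1},{"translation":[-0.09,-0.18,-0.08],"yaw":-0.0573,"fingers":-1}]}}

```text
time_s: 10.85
tool_pos: [0.5342, -0.1217, 0.1801]
tcp_rot: [0.0, 0.966, -0.26, 0.0]
force: [-0.1, -0.2, -1.4]
gripper_width: 0.299
finger_force: 24.9
```

```bash
python3 -c "
from h import *
go(.590,.083,.18,60)"
```

```text
t 10.85 pos [ 0.5342 -0.1217  0.1801] close -120.1 tilt 0.01 j [ 0.04  0.68  0.16  1.87 -0.18  0.61 -1.78] w 0.299 F [-0.1 -0.2 -1.4] ff 24.9
  shift [-0.0544 -0.2051  0.    ] yaw -0.002 dist 0.212
```

Emit:
{"fn": "play_rows", "kwargs": {"plan": [{"translation":[-0.01,-0.04,0],"yaw":0,"fingers":-1},{"translation":[-0.02,-0.08,0],"yaw":0,"fingers":-1},{"translation":[-0.032,-0.12,0],"yaw":0,"fingers":-1},{"translation":[-0.042,-0.16,0],"yaw":0,"fingers":-1},{"translation":[-0.05,-0.185,0],"yaw":0,"fingers":-1},{"translation":[-0.054,-0.198,0.02],"yaw":0,"fingers":-1},{"translation":[-0.054,-0.198,0.045],"yaw":0,"fingers":-1},{"translation":[-0.054,-0.198,0.065],"yaw":0,"fingers":-1}]}}

```text
time_s: 11.65
tool_pos: [0.5867, 0.0759, 0.1138]
tcp_rot: [0.0, 0.966, -0.26, -0.0]
force: [-0.4, -0.3, -1.9]
gripper_width: 0.297
finger_force: 24.9
```

Emit:
{"fn": "play_rows", "kwargs": {"plan": [{"translation":[0,0,0.007],"yaw":0,"fingers":-1},{"translation":[0,0,0.014],"yaw":0,"fingers":-1},{"translation":[0,0,0.018],"yaw":0,"fingers":-1},{"translation":[0,0,0.018],"yaw":0,"fingers":-1},{"translation":[0,0,0.018],"yaw":0,"fingers":-1}]}}

```text
time_s: 12.15
tool_pos: [0.5877, 0.075, 0.0972]
tcp_rot: [-0.0, 0.965, -0.261, 0.001]
force: [0.6, 0.2, -2.0]
gripper_width: 0.295
finger_force: 24.9
```

Emit:
{"fn": "play_rows", "kwargs": {"plan": [{"translation":[0,-0.005,0],"yaw":0,"fingers":-1},{"translation":[0,-0.005,0.0005],"yaw":0,"fingers":-1},{"translation":[0,-0.005,0.001],"yaw":0,"fingers":-1},{"translation":[0,-0.005,0.0015],"yaw":0,"fingers":-1},{"translation":[0,-0.005,0.0015],"yaw":0,"fingers":-1}]}}

```text
time_s: 12.65
tool_pos: [0.5908, 0.0798, 0.096]
tcp_rot: [-0.001, 0.965, -0.26, 0.001]
force: [0.7, 1.3, 5.3]
gripper_width: 0.296
finger_force: 25.0
```

Emit:
{"fn": "play_rows", "kwargs": {"plan": [{"translation":[0,0,0],"yaw":0,"fingers":0.4},{"translation":[0,0,0],"yaw":0,"fingers":0.4},{"translation":[0,0,0],"yaw":0,"fingers":0.4},{"translation":[0,0,0],"yaw":0,"fingers":0.4},{"translation":[0,0,-0.02],"yaw":0,"fingers":0.4},{"translation":[0,0,-0.05],"yaw":0,"fingers":0.4},{"translation":[0,0,-0.09],"yaw":0,"fingers":0.4}]}}

```text
time_s: 13.35
tool_pos: [0.5882, 0.0792, 0.1844]
tcp_rot: [0.001, 0.965, -0.261, -0.002]
force: [0.8, 0.2, 0.4]
gripper_width: 0.7
finger_force: 0.0
```

```bash
python3 -c "
from h import *
go(.518,-.344,.18,-61)"
```

```text
t 13.35 pos [0.5882 0.0792 0.1844] close -120.2 tilt 0.24 j [-0.34  0.73  0.22  1.73 -0.22  0.72 -2.1 ] w 0.7 F [0.8 0.2 0.4] ff 0.0
  shift [0.1523 0.4011 0.0051] yaw -1.033 dist 0.429
```

Converted, -0.78 rad / 3.1416 = -0.2483.

Emit:
{"fn": "play_rows", "kwargs": {"plan": [{"translation":[0.01,0.03,0],"yaw":-0.0255,"fingers":0.2},{"translation":[0.02,0.07,0],"yaw":-0.0573,"fingers":0.2},{"translation":[0.035,0.115,-0.01],"yaw":-0.0891,"fingers":0.2},{"translation":[0.047,0.16,-0.02],"yaw":-0.121,"fingers":0.2},{"translation":[0.06,0.205,-0.02],"yaw":-0.1528,"fingers":0.2},{"translation":[0.072,0.25,-0.02],"yaw":-0.1846,"fingers":0.2},{"translation":[0.085,0.295,-0.02],"yaw":-0.2165,"fingers":0.2},{"translation":[0.1,0.33,-0.02],"yaw":-0.2483,"fingers":0.2}]}}

```text
time_s: 14.15
tool_pos: [0.508, -0.2593, 0.205]
tcp_rot: [0.0, 0.992, 0.127, -0.001]
force: [-0.1, 0.1, 0.1]
gripper_width: 0.601
finger_force: 0.0
```

```bash
python3 -c "
from h import *
go(.465,-.41,.2,-61)"
```

```text
t 14.15 pos [ 0.508  -0.2593  0.205 ] close -75.4 tilt 0.11 j [ 0.44  0.66 -0.08  1.77  0.07  0.72 -1.  ] w 0.601 F [-0.1  0.1  0.1] ff 0.0
  shift [-0.0795  0.135   0.0052] yaw -0.252 dist 0.157
```

Converted, -0.252 rad / 3.1416 = -0.0802.

Emit:
{"fn": "play_rows", "kwargs": {"plan": [{"translation":[-0.02,0.035,0],"yaw":-0.0255,"fingers":0.0},{"translation":[-0.045,0.075,0],"yaw":-0.0509,"fingers":0.0},{"translation":[-0.068,0.115,0.003],"yaw":-0.0764,"fingers":0.0},{"translation":[-0.078,0.132,0.005],"yaw":-0.0802,"fingers":0.0},{"translation":[-0.078,0.132,0.005],"yaw":-0.0802,"fingers":0.0},{"translation":[-0.078,0.132,0.005],"yaw":-0.0802,"fingers":0.0},{"translation":[-0.078,0.132,0.005],"yaw":-0.0802,"fingers":0.0}]}}

```text
time_s: 14.85
tool_pos: [0.4687, -0.4011, 0.2001]
tcp_rot: [-0.001, 0.968, 0.251, 0.0]
force: [0.3, 0.4, 0.5]
gripper_width: 0.504
finger_force: 0.0
```

```bash
python3 - <<'E'
from h import *; from bench import snapshot,get_calibration
go(.465,-.41,.2,-61)
c=get_calibration("wrist"); im=snapshot("wrist")[:,:,::-1]
np.save("w3.npy",c); cv2.imwrite("pics/w3raw.png",im); cv2.imwrite("pics/top3.png",snapshot("top")[:,:,::-1])
cv2.imwrite("pics/w3.png",cv2.resize(im,None,fx=1.5,fy=1.5,interpolation=cv2.INTER_CUBIC))
for X in [(.518,-.344,.048),(.465,-.41,.048)]: print(X,proj(c,X))
E
```

```text
t 14.85 pos [ 0.4687 -0.4011  0.2001] close -60.9 tilt 0.09 j [ 0.73  0.72 -0.18  1.63  0.16  0.8  -0.57] w 0.504 F [0.3 0.4 0.5] ff 0.0
  shift [-0.0076  0.006   0.    ] yaw 0.002 dist 0.01
(0.518, -0.344, 0.048) [[232.6666051  100.85133516]]
(0.465, -0.41, 0.048) [[266.97392053 183.4492043 ]]
```

View pics/w3.png

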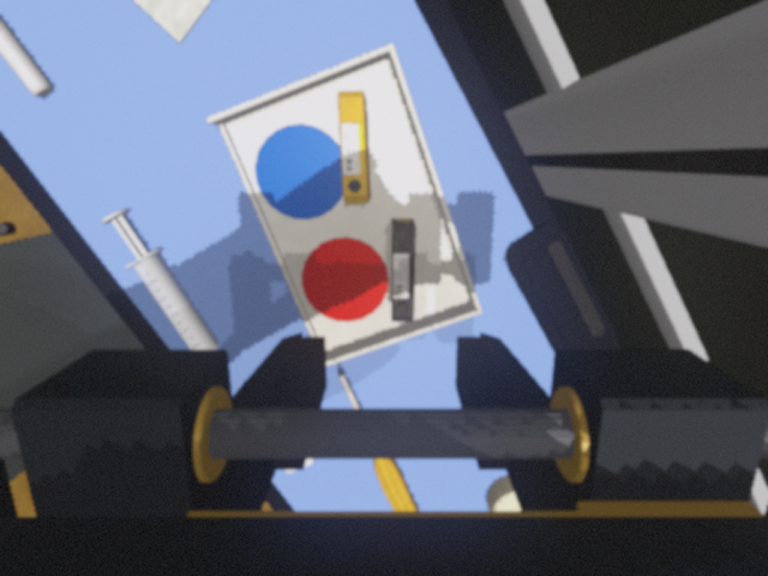

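Wrist view (1.5x): both cartridges clear of bottles, coasters blue (300,170) and red (345,278); yellow top-face corners (340,93),(363,93),(369,200),(345,203), black (391,220),(413,220),(413,320),(391,320); the window pillar base is at (510,110).

```bash
python3 - <<'E'
from h import *; from bench import get_calibration
np.set_printoptions(precision=4,suppress=True)
T=get_calibration("top");S=get_calibration("scene");W=np.load("w3.npy",allow_pickle=True).item();W2=np.load("w2.npy",allow_pickle=True).item()
G=lambda x,y:(x/1.5-.17,y/1.5-.17);G2=lambda x,y:(140+x/4-.4,70+y/4-.4)
def quad(n,pts,z):
    P=np.array([plane(W,G(*p),z) for p in pts]);e=np.roll(P,-1,0)-P
    print(n,P.mean(0),"edges",np.linalg.norm(e,axis=1),"ang",np.degrees(np.arctan2(e[:,1],e[:,0])))
quad("y",[(340,93),(363,93),(369,200),(345,203)],.048)
quad("b",[(391,220),(413,220),(413,320),(391,320)],.048)
for p,q in [((118,150),(340,93)),((332,278),(369,200)),((352,222),(345,203)),((100,202),(340,93)),((428,140),(413,220)),((632,277),(391,320)),((650,228),(413,320)),((412,192),(391,220))]:
    print(tri([(W2,G2(*p)),(W,G(*q))]))
for n,p in [("cbT",(300,125)),("cbB",(300,219)),("crT",(345,238)),("crB",(345,320)),("crL",(302,279)),("crR",(387,279))]: print(n,plane(W,G(*p),.007))
print("pillar",plane(W,G(510,112),0),plane(W,G(545,225),0), "tip red", )
E
```

```text
y [ 0.5209 -0.346   0.048 ] edges [0.0137 0.063  0.0153 0.0648] ang [ -61.0029 -148.4341  126.0373   30.1827]
b [ 0.4678 -0.4094  0.048 ] edges [0.014  0.0674 0.0148 0.0674] ang [ -60.9884 -150.2837  119.0246   29.0156]
(array([ 0.5493, -0.3276,  0.0348]), [np.float64(0.006913143802102864), np.float64(0.006913143802102958)])
(array([ 0.4935, -0.3647,  0.0674]), [np.float64(0.007395635177674627), np.float64(0.007395635177674637)])
(array([ 0.4914, -0.3631,  0.0355]), [np.float64(0.00839057842715514), np.float64(0.008390578427155222)])
(array([ 0.5448, -0.3225,  0.0438]), [np.float64(0.0006394913895520676), np.float64(0.0006394913895518839)])
(array([ 0.4985, -0.4014,  0.0251]), [np.float64(4.8353882818446014e-05), np.float64(4.835388281847207e-05)])
(array([ 0.4319, -0.4213,  0.0381]), [np.float64(0.00018714708937910994), np.float64(0.00018714708937919282)])
(array([ 0.44  , -0.4338,  0.0413]), [np.float64(0.00014826414193412716), np.float64(0.00014826414193410512)])
(array([ 0.4907, -0.3882,  0.0223]), [np.float64(0.00016476762691545484), np.float64(0.00016476762691557698)])
cbT [ 0.5159 -0.3028  0.007 ]
cbB [ 0.4578 -0.3313  0.007 ]
crT [ 0.4613 -0.3662  0.007 ]
crB [ 0.405  -0.3956  0.007 ]
crL [ 0.4182 -0.3524  0.007 ]
crR [ 0.4491 -0.4081  0.007 ]
pillar [ 0.5945 -0.4258  0.    ] [ 0.5405 -0.4914  0.    ] tip red
```

```bash
python3 -c "
from h import *
go(.466,-.410,.028,-61)"
```

```text
t 14.95 pos [ 0.4688 -0.4014  0.2002] close -60.9 tilt 0.06 j [ 0.73  0.72 -0.17  1.63  0.16  0.8  -0.57] w 0.502 F [-0.4  0.1  0.4] ff 0.0
  shift [-0.0068  0.0063  0.1722] yaw 0.002 dist 0.172
```

Emit:
{"fn": "play_rows", "kwargs": {"plan": [{"translation":[-0.003,0.003,0.025],"yaw":0,"fingers":0.0},{"translation":[-0.0068,0.0063,0.06],"yaw":0,"fingers":0.0},{"translation":[-0.0068,0.0063,0.095],"yaw":0,"fingers":0.0},{"translation":[-0.0068,0.0063,0.12],"yaw":0,"fingers":0.0},{"translation":[-0.0068,0.0063,0.13],"yaw":0,"fingers":0.0},{"translation":[-0.0068,0.0063,0.135],"yaw":0,"fingers":0.0},{"translation":[-0.0068,0.0063,0.135],"yaw":0,"fingers":0.0},{"translation":[-0.0068,0.0063,0.135],"yaw":0,"fingers":0.0}]}}

```text
time_s: 15.75
tool_pos: [0.4656, -0.4126, 0.0664]
tcp_rot: [0.001, 0.968, 0.25, 0.001]
force: [-0.3, -0.0, -0.6]
gripper_width: 0.5
finger_force: 0.0
```

```bash
python3 - <<'E'
from h import *; from bench import snapshot,get_calibration
go(.466,-.410,.028,-61)
c=get_calibration("wrist"); im=snapshot("wrist")[:,:,::-1]
np.save("w4.npy",c); cv2.imwrite("pics/w4.png",cv2.resize(im,None,fx=1.5,fy=1.5))
print(proj(c,[(.466,-.41,.048)]))
E
```

```text
t 15.75 pos [ 0.4656 -0.4126  0.0664] close -61.1 tilt 0.14 j [ 0.73  0.92 -0.13  1.7   0.21  0.54 -0.6 ] w 0.5 F [-0.3 -0.  -0.6] ff 0.0
  shift [ 0.0016 -0.0022  0.0384] yaw -0.001 dist 0.038
[[257.2110395  225.05677928]]
```

View pics/w4.png

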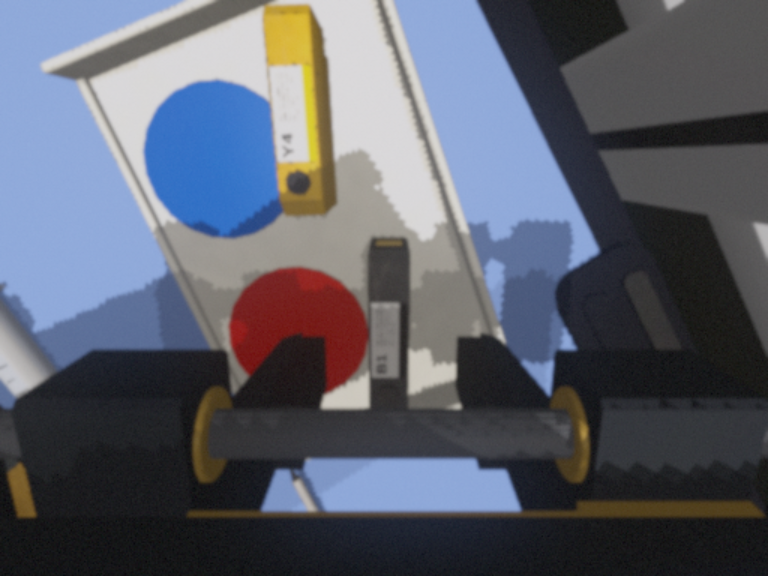

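The black cartridge (388,330) is centred between the fingers and aligned with them. Descend and grip.

Emit:
{"fn": "play_rows", "kwargs": {"plan": [{"translation":[0.001,-0.001,0.015],"yaw":0,"fingers":0.0},{"translation":[0.001,-0.001,0.03],"yaw":0,"fingers":0.0},{"translation":[0.001,-0.001,0.038],"yaw":0,"fingers":0.0},{"translation":[0.001,-0.001,0.038],"yaw":0,"fingers":0.0},{"translation":[0.001,-0.001,0.038],"yaw":0,"fingers":-1},{"translation":[0.001,-0.001,0.038],"yaw":0,"fingers":-1},{"translation":[0.001,-0.001,0.038],"yaw":0,"fingers":-1},{"translation":[0.001,-0.001,0.038],"yaw":0,"fingers":-1}], "grip_force": 20}}

```text
time_s: 16.6
tool_pos: [0.4653, -0.4111, 0.0275]
tcp_rot: [0.0, 0.968, 0.25, 0.0]
force: [0.0, -0.5, -1.6]
gripper_width: 0.173
finger_force: 20.0
```

Emit:
{"fn": "play_rows", "kwargs": {"plan": [{"translation":[0,0,0],"yaw":0,"fingers":-1},{"translation":[0,0,0],"yaw":0,"fingers":-1}]}}

```text
time_s: 16.8
tool_pos: [0.4653, -0.4111, 0.0274]
tcp_rot: [0.0, 0.968, 0.25, 0.0]
force: [0.4, 0.3, 1.2]
gripper_width: 0.176
finger_force: 20.0
```

```bash
python3 -c "
from h import *
go(.5964,-.180,.08,58)"
```

```text
t 16.8 pos [ 0.4653 -0.4111  0.0274] close -61.1 tilt 0.05 j [ 0.72  0.98 -0.12  1.7   0.22  0.47 -0.61] w 0.176 F [0.4 0.3 1.2] ff 20.0
  shift [ 0.2265 -0.1389 -0.0526] yaw 1.063 dist 0.271
```

Converted, 0.5 rad / 3.1416 = 0.1592.

Emit:
{"fn": "play_rows", "kwargs": {"plan": [{"translation":[0,0,-0.01],"yaw":0,"fingers":-1},{"translation":[0,0,-0.035],"yaw":0,"fingers":-1},{"translation":[0,0,-0.06],"yaw":0,"fingers":-1},{"translation":[0.01,-0.006,-0.072],"yaw":0.0095,"fingers":-1},{"translation":[0.035,-0.021,-0.072],"yaw":0.0414,"fingers":-1},{"translation":[0.065,-0.04,-0.072],"yaw":0.0796,"fingers":-1},{"translation":[0.095,-0.058,-0.072],"yaw":0.121,"fingers":-1},{"translation":[0.125,-0.077,-0.072],"yaw":0.1592,"fingers":-1}]}}

```text
time_s: 17.6
tool_pos: [0.5379, -0.2818, 0.0997]
tcp_rot: [-0.0, 1.0, -0.0, 0.0]
force: [0.6, -1.1, -0.3]
gripper_width: 0.174
finger_force: 20.0
```

```bash
python3 -c "
from h import *
go(.5964,-.180,.08,58)"
```

```text
t 17.6 pos [ 0.5379 -0.2818  0.0997] close -90.0 tilt 0.04 j [ 0.4   0.85  0.02  1.74 -0.03  0.55 -1.14] w 0.174 F [ 0.6 -1.1 -0.3] ff 20.0
  shift [ 0.0585 -0.1018  0.0198] yaw 0.558 dist 0.119
```

Converted, 0.575 rad / 3.1416 = 0.183.

Emit:
{"fn": "play_rows", "kwargs": {"plan": [{"translation":[0.015,-0.025,0],"yaw":0.0414,"fingers":-1},{"translation":[0.03,-0.05,0],"yaw":0.0828,"fingers":-1},{"translation":[0.045,-0.075,0],"yaw":0.1241,"fingers":-1},{"translation":[0.054,-0.094,0],"yaw":0.1592,"fingers":-1},{"translation":[0.058,-0.1,0],"yaw":0.183,"fingers":-1},{"translation":[0.058,-0.1,0],"yaw":0.183,"fingers":-1},{"translation":[0.058,-0.1,0],"yaw":0.183,"fingers":-1},{"translation":[0.058,-0.1,0],"yaw":0.183,"fingers":-1}]}}

```text
time_s: 18.4
tool_pos: [0.5941, -0.184, 0.0993]
tcp_rot: [0.0, 0.96, -0.281, -0.0]
force: [-0.2, -0.4, -1.0]
gripper_width: 0.175
finger_force: 20.0
```

```bash
python3 - <<'E'
from h import *; from bench import snapshot,get_calibration
go(.5964,-.180,.031,57)
c=get_calibration("wrist"); im=snapshot("wrist")[:,:,::-1]
np.save("w5.npy",c)
# project model of black tray outline (inside) for check
def tray(cx,cy,a,z=.012,L=.096,Wd=.042):
    a=np.radians(a);u=np.array([np.cos(a),np.sin(a)]);v=np.array([-u[1],u[0]])
    return [(*(np.array([cx,cy])+s*u*L/2+t*v*Wd/2),z) for s,t in[(1,1),(1,-1),(-1,-1),(-1,1)]]
im=cv2.resize(im,None,fx=1.5,fy=1.5)
for P in (tray(.5964,-.18,-33),tray(.6133,-.11,-33)):
    q=(proj(c,P)*1.5).astype(np.int32); cv2.polylines(im,[q],True,(0,0,255),1)
cv2.imwrite("pics/w5.png",im)
E
```

```text
t 18.4 pos [ 0.5941 -0.184   0.0993] close -122.7 tilt 0.04 j [ 0.12  0.88  0.2   1.69 -0.28  0.6  -1.67] w 0.175 F [-0.2 -0.4 -1. ] ff 20.0
  shift [-0.0002 -0.0047  0.0683] yaw 0.005 dist 0.068
```

View pics/w5.png

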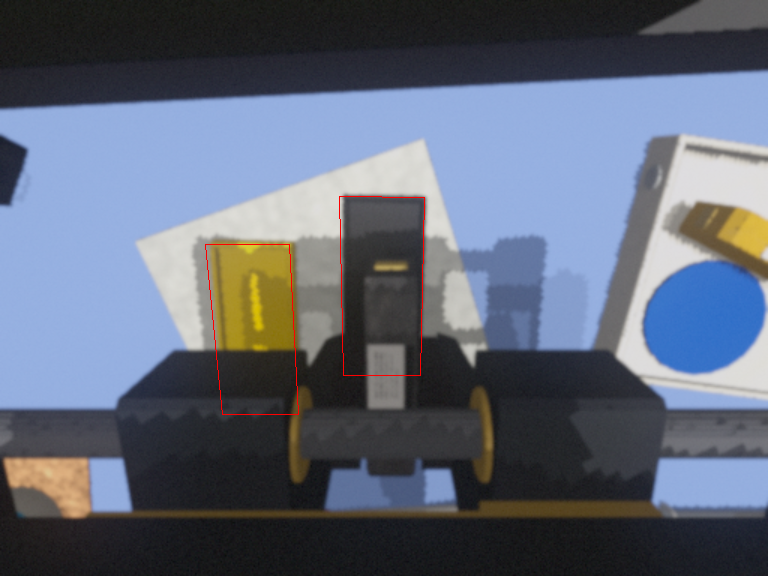

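Red outlines (my tray model) fall on the black tray (340–425,197–) and within ~4 mm of the yellow tray (215–300,243–). Lowering the black cartridge.

Converted, 0.005 rad / 3.1416 = 0.0016.

Emit:
{"fn": "play_rows", "kwargs": {"plan": [{"translation":[0,-0.004,0.01],"yaw":0.0016,"fingers":-1},{"translation":[0,-0.0045,0.03],"yaw":0.0016,"fingers":-1},{"translation":[0,-0.0045,0.05],"yaw":0.0016,"fingers":-1},{"translation":[0,-0.0045,0.06],"yaw":0.0016,"fingers":-1},{"translation":[0,-0.0045,0.066],"yaw":0.0016,"fingers":-1},{"translation":[0,-0.0045,0.068],"yaw":0.0016,"fingers":-1},{"translation":[0,-0.0045,0.068],"yaw":0.0016,"fingers":-1}]}}

```text
time_s: 19.15
tool_pos: [0.5974, -0.1792, 0.0312]
tcp_rot: [0.0, 0.959, -0.284, 0.0]
force: [-0.4, 0.9, -0.5]
gripper_width: 0.174
finger_force: 20.0
```

Emit:
{"fn": "play_rows", "kwargs": {"plan": [{"translation":[0,0,0.001],"yaw":0,"fingers":-1},{"translation":[0,0,0.001],"yaw":0,"fingers":-1}]}}

```text
time_s: 19.35
tool_pos: [0.5976, -0.1791, 0.0306]
tcp_rot: [0.0, 0.959, -0.284, 0.001]
force: [-0.5, 0.8, -1.0]
gripper_width: 0.168
finger_force: 20.0
```

Emit:
{"fn": "play_rows", "kwargs": {"plan": [{"translation":[0,0,0.001],"yaw":0,"fingers":-1},{"translation":[0,0,0.001],"yaw":0,"fingers":-1}]}}

```text
time_s: 19.55
tool_pos: [0.5976, -0.1791, 0.0295]
tcp_rot: [0.0, 0.959, -0.284, 0.001]
force: [-0.3, 0.1, 0.7]
gripper_width: 0.174
finger_force: 20.0
```

Emit:
{"fn": "play_rows", "kwargs": {"plan": [{"translation":[0,0,0],"yaw":0,"fingers":-0.4},{"translation":[0,0,0],"yaw":0,"fingers":-0.2},{"translation":[0,0,0],"yaw":0,"fingers":-0.2},{"translation":[0,0,0],"yaw":0,"fingers":-0.2},{"translation":[0,0,-0.02],"yaw":0,"fingers":-0.2},{"translation":[0,0,-0.05],"yaw":0,"fingers":-0.1},{"translation":[0,0,-0.085],"yaw":0,"fingers":0},{"translation":[0,0,-0.1],"yaw":0,"fingers":0}]}}

```text
time_s: 20.35
tool_pos: [0.5986, -0.1797, 0.1319]
tcp_rot: [0.0, 0.959, -0.284, 0.002]
force: [0.2, 0.5, 0.1]
gripper_width: 0.5
finger_force: 0.0
```

```bash
python3 -c "
from h import *
go(.5145,-.349,.12,-60.5)"
```

```text
t 20.35 pos [ 0.5986 -0.1797  0.1319] close -123.0 tilt 0.26 j [ 0.1   0.83  0.22  1.67 -0.27  0.66 -1.69] w 0.5 F [0.2 0.5 0.1] ff 0.0
  shift [0.0215 0.1879 0.0118] yaw -1.09 dist 0.189
```

Converted, -1.09 rad / 3.1416 = -0.347.

Emit:
{"fn": "play_rows", "kwargs": {"plan": [{"translation":[0.002,0.02,0],"yaw":-0.0414,"fingers":0},{"translation":[0.005,0.045,0.004],"yaw":-0.0859,"fingers":0},{"translation":[0.008,0.075,0.008],"yaw":-0.1305,"fingers":0},{"translation":[0.012,0.105,0.01],"yaw":-0.1751,"fingers":0},{"translation":[0.015,0.135,0.0118],"yaw":-0.2196,"fingers":0},{"translation":[0.018,0.16,0.0118],"yaw":-0.2642,"fingers":0},{"translation":[0.021,0.18,0.0118],"yaw":-0.3088,"fingers":0},{"translation":[0.0215,0.1879,0.0118],"yaw":-0.347,"fingers":0}]}}

```text
time_s: 21.15
tool_pos: [0.5108, -0.3514, 0.1166]
tcp_rot: [0.0, 0.967, 0.255, -0.001]
force: [-0.2, 0.1, 0.8]
gripper_width: 0.501
finger_force: 0.0
```

Emit:
{"fn": "play_rows", "kwargs": {"plan": [{"translation":[0,0,0.02],"yaw":0,"fingers":0},{"translation":[0,0,0.04],"yaw":0,"fingers":0},{"translation":[0,0,0.05],"yaw":0,"fingers":0},{"translation":[0,0,0.05],"yaw":0,"fingers":0},{"translation":[0,0,0.05],"yaw":0,"fingers":0}]}}

```text
time_s: 21.65
tool_pos: [0.5132, -0.3483, 0.0674]
tcp_rot: [0.0, 0.967, 0.255, 0.0]
force: [0.6, -0.1, 0.7]
gripper_width: 0.502
finger_force: 0.0
```

```bash
python3 - <<'E'
from h import *; from bench import snapshot,get_calibration
go(.5145,-.349,.028,-60.5)
im=snapshot("wrist")[:,:,::-1]
cv2.imwrite("pics/w6.png",cv2.resize(im,None,fx=1.5,fy=1.5))
E
```

```text
t 21.65 pos [ 0.5132 -0.3483  0.0674] close -60.5 tilt 0.01 j [ 0.58  0.91 -0.11  1.7   0.17  0.54 -0.69] w 0.502 F [ 0.6 -0.1  0.7] ff 0.0
  shift [0.0007 0.0013 0.0394] yaw 0.0 dist 0.039
```

View pics/w6.png

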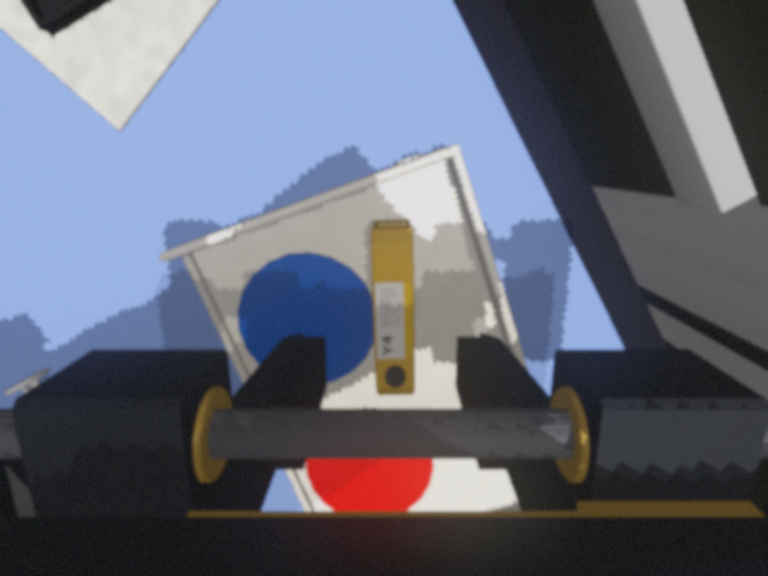

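The yellow cartridge (393,307) is centred between the fingers and aligned, ~7 mm ahead of the pads. Descend and grip.

Emit:
{"fn": "play_rows", "kwargs": {"plan": [{"translation":[0.003,0.0005,0.015],"yaw":0,"fingers":0.0},{"translation":[0.004,0.0005,0.03],"yaw":0,"fingers":0.0},{"translation":[0.004,0.0005,0.0395],"yaw":0,"fingers":0.0},{"translation":[0.004,0.0005,0.0395],"yaw":0,"fingers":0.0},{"translation":[0.004,0.0005,0.0395],"yaw":0,"fingers":-1},{"translation":[0.004,0.0005,0.0395],"yaw":0,"fingers":-1},{"translation":[0.004,0.0005,0.0395],"yaw":0,"fingers":-1},{"translation":[0.004,0.0005,0.0395],"yaw":0,"fingers":-1}]}}

```text
time_s: 22.5
tool_pos: [0.517, -0.347, 0.0282]
tcp_rot: [0.0, 0.967, 0.255, 0.0]
force: [-0.0, 0.8, 0.8]
gripper_width: 0.17
finger_force: 20.0
```

Emit:
{"fn": "play_rows", "kwargs": {"plan": [{"translation":[0,0,0],"yaw":0,"fingers":-1},{"translation":[0,0,0],"yaw":0,"fingers":-1}]}}

```text
time_s: 22.7
tool_pos: [0.517, -0.3471, 0.0282]
tcp_rot: [0.0, 0.967, 0.255, 0.0]
force: [-0.6, -0.7, 3.1]
gripper_width: 0.17
finger_force: 20.0
```

```bash
python3 -c "
from h import *
go(.612,-.1115,.1,57)"
```

```text
t 22.7 pos [ 0.517  -0.3471  0.0282] close -60.5 tilt 0.05 j [ 0.57  0.98 -0.1   1.7   0.18  0.47 -0.7 ] w 0.17 F [-0.6 -0.7  3.1] ff 20.0
  shift [ 0.1987 -0.1582 -0.0719] yaw 1.091 dist 0.264
```

Converted, 0.17 rad / 3.1416 = 0.0541.

Emit:
{"fn": "play_rows", "kwargs": {"plan": [{"translation":[0,0,-0.01],"yaw":0,"fingers":-1},{"translation":[0,0,-0.035],"yaw":0,"fingers":-1},{"translation":[0,0,-0.06],"yaw":0,"fingers":-1},{"translation":[0.01,-0.008,-0.072],"yaw":0.0159,"fingers":-1},{"translation":[0.03,-0.024,-0.072],"yaw":0.0541,"fingers":-1},{"translation":[0.06,-0.048,-0.072],"yaw":0.0955,"fingers":-1},{"translation":[0.085,-0.068,-0.072],"yaw":0.1369,"fingers":-1},{"translation":[0.11,-0.088,-0.072],"yaw":0.1751,"fingers":-1}]}}

```text
time_s: 23.5
tool_pos: [0.5695, -0.2142, 0.1003]
tcp_rot: [-0.0, 1.0, -0.02, 0.0]
force: [0.2, 0.5, -1.1]
gripper_width: 0.173
finger_force: 20.0
```

```bash
python3 -c "
from h import *
go(.612,-.1115,.1,57)"
```

```text
t 23.5 pos [ 0.5695 -0.2142  0.1003] close -92.3 tilt 0.04 j [ 0.25  0.85  0.06  1.73 -0.09  0.56 -1.25] w 0.173 F [ 0.2  0.5 -1.1] ff 20.0
  shift [ 0.0384 -0.1044  0.0004] yaw 0.536 dist 0.111
```

Converted, 0.536 rad / 3.1416 = 0.1706.

Emit:
{"fn": "play_rows", "kwargs": {"plan": [{"translation":[0.01,-0.027,0],"yaw":0.0414,"fingers":-1},{"translation":[0.02,-0.055,0],"yaw":0.0828,"fingers":-1},{"translation":[0.03,-0.08,0],"yaw":0.1241,"fingers":-1},{"translation":[0.036,-0.096,0],"yaw":0.1592,"fingers":-1},{"translation":[0.038,-0.101,0],"yaw":0.1706,"fingers":-1},{"translation":[0.038,-0.101,0],"yaw":0.1706,"fingers":-1},{"translation":[0.038,-0.101,0],"yaw":0.1706,"fingers":-1},{"translation":[0.038,-0.101,0],"yaw":0.1706,"fingers":-1}]}}

```text
time_s: 24.3
tool_pos: [0.6102, -0.1175, 0.1]
tcp_rot: [0.0, 0.959, -0.282, -0.0]
force: [-0.1, -1.0, -0.1]
gripper_width: 0.172
finger_force: 20.0
```

```bash
python3 - <<'E'
from h import *; from bench import snapshot,get_calibration
go(.612,-.1115,.032,57)
im=snapshot("wrist")[:,:,::-1]
cv2.imwrite("pics/w7.png",cv2.resize(im,None,fx=1.5,fy=1.5))
E
```

```text
t 24.3 pos [ 0.6102 -0.1175  0.1   ] close -122.8 tilt 0.03 j [-0.01  0.88  0.23  1.7  -0.31  0.6  -1.74] w 0.172 F [-0.1 -1.  -0.1] ff 20.0
  shift [-0.0018 -0.0061  0.068 ] yaw 0.004 dist 0.068
```

View pics/w7.png

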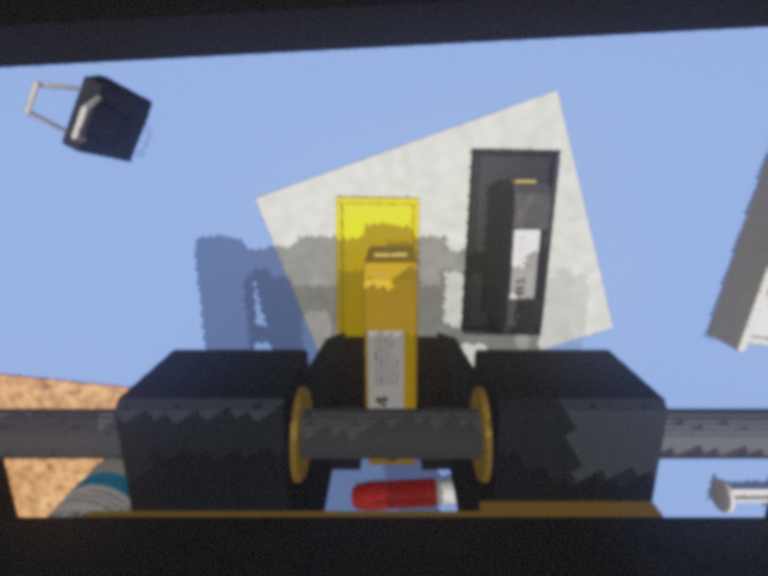

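Yellow tray at (337–418,197–), yellow cartridge held at (390,330) over it; black cartridge stands in the black tray (472–558,150–333), top face far end (525,180). Checking how centred black is before placing yellow.

```bash
python3 - <<'E'
from h import *; from bench import get_calibration
np.set_printoptions(precision=4,suppress=True)
c=get_calibration("wrist");G=lambda x,y:(x/1.5-.17,y/1.5-.17)
t=np.array([plane(c,G(*p),.012) for p in [(472,150),(559,152),(542,333),(463,331)]]);print("tray",t.mean(0))
k=np.array([plane(c,G(*p),.050) for p in [(514,180),(550,180),(543,335),(508,333)]]);print("cart",k.mean(0))
a=np.radians(-33);u=np.array([np.cos(a),np.sin(a)]);v=np.array([u[1],-u[0]])
d=(k.mean(0)-t.mean(0))[:2];print("along,across(tool y)",d@u,d@v)
y=np.array([plane(c,G(*p),.012) for p in [(337,197),(418,198)]]).mean(0)[:2]-u*.048;print("ytray",y)
go(y[0],y[1],.032,57)
E
```

```text
tray [ 0.5975 -0.1801  0.012 ]
cart [ 0.5986 -0.1799  0.05  ]
along,across(tool y) 0.0008224594216576955 -0.0008607219184770414
ytray [ 0.6136 -0.1115]
t 24.35 pos [ 0.6103 -0.1175  0.0999] close -122.8 tilt 0.02 j [-0.01  0.88  0.23  1.7  -0.31  0.6  -1.74] w 0.173 F [ 0.2  0.  -0.5] ff 20.0
  shift [-0.0005 -0.0069  0.0679] yaw 0.004 dist 0.068
```

Converted, 0.004 rad / 3.1416 = 0.0013.

Emit:
{"fn": "play_rows", "kwargs": {"plan": [{"translation":[-0.002,-0.005,0.01],"yaw":0.0013,"fingers":-1},{"translation":[-0.002,-0.007,0.03],"yaw":0.0013,"fingers":-1},{"translation":[-0.002,-0.007,0.05],"yaw":0.0013,"fingers":-1},{"translation":[-0.002,-0.007,0.06],"yaw":0.0013,"fingers":-1},{"translation":[-0.002,-0.007,0.066],"yaw":0.0013,"fingers":-1},{"translation":[-0.002,-0.007,0.068],"yaw":0.0013,"fingers":-1},{"translation":[-0.002,-0.007,0.068],"yaw":0.0013,"fingers":-1}]}}

```text
time_s: 25.05
tool_pos: [0.613, -0.1097, 0.0319]
tcp_rot: [0.0, 0.959, -0.284, 0.0]
force: [-0.1, -0.5, -0.6]
gripper_width: 0.172
finger_force: 20.0
```

Emit:
{"fn": "play_rows", "kwargs": {"plan": [{"translation":[0,0,0.001],"yaw":0,"fingers":-1},{"translation":[0,0,0.0015],"yaw":0,"fingers":-1},{"translation":[0,0,0.0015],"yaw":0,"fingers":-1}]}}

```text
time_s: 25.35
tool_pos: [0.613, -0.1095, 0.0306]
tcp_rot: [-0.0, 0.959, -0.284, 0.0]
force: [-0.3, 0.1, -0.9]
gripper_width: 0.176
finger_force: 20.0
```

Emit:
{"fn": "play_rows", "kwargs": {"plan": [{"translation":[0,0,0.0008],"yaw":0,"fingers":-1},{"translation":[0,0,0.0008],"yaw":0,"fingers":-1}]}}

```text
time_s: 25.55
tool_pos: [0.6131, -0.1095, 0.0302]
tcp_rot: [-0.0, 0.959, -0.284, 0.0]
force: [-1.4, -0.6, 4.4]
gripper_width: 0.174
finger_force: 20.0
```

Emit:
{"fn": "play_rows", "kwargs": {"plan": [{"translation":[0,0,0],"yaw":0,"fingers":-0.4},{"translation":[0,0,0],"yaw":0,"fingers":-0.2},{"translation":[0,0,0],"yaw":0,"fingers":-0.2},{"translation":[0,0,0],"yaw":0,"fingers":-0.2},{"translation":[0,0,-0.02],"yaw":0,"fingers":-0.2},{"translation":[0,0,-0.06],"yaw":0,"fingers":0.4},{"translation":[0,0,-0.105],"yaw":0,"fingers":0.4},{"translation":[0,0,-0.15],"yaw":0,"fingers":0.4}]}}

```text
time_s: 26.35
tool_pos: [0.6123, -0.1094, 0.1806]
tcp_rot: [0.0, 0.959, -0.284, -0.0]
force: [0.3, -1.0, -0.2]
gripper_width: 0.649
finger_force: 0.0
```

```bash
python3 - <<'E'
from h import *; from bench import snapshot,get_calibration
go(.5908,.0798,.18,57)
a=cv2.resize(snapshot("wrist")[:,:,::-1],None,fx=.75,fy=.75); b=snapshot("top")[100:260,80:340,::-1]; b=cv2.resize(b,None,fx=1.5,fy=1.5)
c=np.zeros((288,774,3),np.uint8); c[:,:384]=a;c[:240,384:774]=b;cv2.imwrite("pics/w8.png",c)
E
```

```text
t 26.35 pos [ 0.6123 -0.1094  0.1806] close -123.0 tilt 0.06 j [-0.05  0.77  0.28  1.65 -0.28  0.77 -1.78] w 0.649 F [ 0.3 -1.  -0.2] ff 0.0
  shift [-0.121  -0.147   0.0007] yaw 0.001 dist 0.19
```

View pics/w8.png

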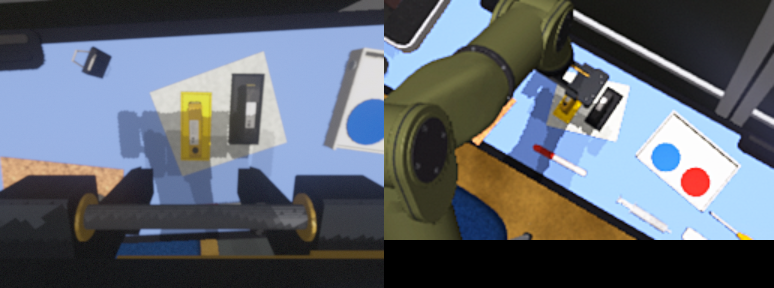

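Both cartridges stand in their own trays, and both coasters are clear. Now blue bottle.

Emit:
{"fn": "play_rows", "kwargs": {"plan": [{"translation":[-0.025,-0.03,0],"yaw":0,"fingers":0.4},{"translation":[-0.055,-0.067,0],"yaw":0,"fingers":0.4},{"translation":[-0.085,-0.104,0],"yaw":0,"fingers":0.4},{"translation":[-0.11,-0.135,0],"yaw":0,"fingers":0.4},{"translation":[-0.12,-0.145,0],"yaw":0,"fingers":0.4},{"translation":[-0.12,-0.145,0],"yaw":0,"fingers":0.4},{"translation":[-0.12,-0.145,0],"yaw":0,"fingers":0.4},{"translation":[-0.12,-0.145,0],"yaw":0,"fingers":0.4}]}}

```text
time_s: 27.25
tool_pos: [0.5913, 0.0741, 0.1795]
tcp_rot: [0.001, 0.958, -0.286, 0.0]
force: [-1.2, -0.3, 0.8]
gripper_width: 0.701
finger_force: 0.0
```

```bash
python3 -c "
from h import *
go(.5908,.0798,.0965,57)"
```

```text
t 27.25 pos [0.5913 0.0741 0.1795] close -123.2 tilt 0.13 j [-0.38  0.75  0.32  1.73 -0.33  0.72 -2.05] w 0.701 F [-1.2 -0.3  0.8] ff 0.0
  shift [-0.0037 -0.0046  0.083 ] yaw -0.003 dist 0.083
```

Emit:
{"fn": "play_rows", "kwargs": {"plan": [{"translation":[-0.001,-0.003,0.02],"yaw":0,"fingers":0.4},{"translation":[-0.001,-0.003,0.04],"yaw":0,"fingers":0.4},{"translation":[-0.001,-0.003,0.05],"yaw":0,"fingers":0.4},{"translation":[-0.001,-0.003,0.05],"yaw":0,"fingers":0.4},{"translation":[-0.001,-0.003,0.05],"yaw":0,"fingers":0.4}]}}

```text
time_s: 27.75
tool_pos: [0.5923, 0.0794, 0.1298]
tcp_rot: [0.0, 0.959, -0.284, 0.0]
force: [0.1, 0.4, -0.9]
gripper_width: 0.7
finger_force: 0.0
```

```bash
python3 -c "
from h import *
go(.5908,.0798,.0965,57)"
```

```text
t 27.75 pos [0.5923 0.0794 0.1298] close -123.0 tilt 0.05 j [-0.37  0.82  0.28  1.76 -0.36  0.61 -2.03] w 0.7 F [ 0.1  0.4 -0.9] ff 0.0
  shift [-0.0015  0.0004  0.0333] yaw -0.001 dist 0.033
```

Emit:
{"fn": "play_rows", "kwargs": {"plan": [{"translation":[-0.0015,0,0.015],"yaw":0,"fingers":0.4},{"translation":[-0.0015,0,0.03],"yaw":0,"fingers":0.4},{"translation":[-0.0015,0,0.034],"yaw":0,"fingers":0.4},{"translation":[-0.0015,0,0.034],"yaw":0,"fingers":-1},{"translation":[-0.0015,0,0.034],"yaw":0,"fingers":-1},{"translation":[-0.0015,0,0.034],"yaw":0,"fingers":-1},{"translation":[-0.0015,0,0.034],"yaw":0,"fingers":-1},{"translation":[-0.0015,0,0.034],"yaw":0,"fingers":-1}], "grip_force": 25}}

```text
time_s: 28.55
tool_pos: [0.5909, 0.0815, 0.0958]
tcp_rot: [-0.0, 0.959, -0.284, 0.0]
force: [-0.2, 0.7, 1.2]
gripper_width: 0.294
finger_force: 25.0
```

Emit:
{"fn": "play_rows", "kwargs": {"plan": [{"translation":[0,0,0],"yaw":0,"fingers":-1},{"translation":[0,0,0],"yaw":0,"fingers":-1},{"translation":[0,0,0],"yaw":0,"fingers":-1}]}}

```text
time_s: 28.85
tool_pos: [0.5909, 0.0815, 0.0958]
tcp_rot: [-0.0, 0.959, -0.284, 0.0]
force: [1.1, 0.1, 3.4]
gripper_width: 0.292
finger_force: 25.0
```

```bash
python3 -c "
from h import *
go(.4867,-.317,.18,49.5)"
```

```text
t 28.85 pos [0.5909 0.0815 0.0958] close -123.0 tilt 0.06 j [-0.35  0.87  0.25  1.78 -0.37  0.54 -2.01] w 0.292 F [1.1 0.1 3.4] ff 25.0
  shift [ 0.1294  0.391  -0.0844] yaw 0.132 dist 0.42
```

Converted, 0.06 rad / 3.1416 = 0.0191.

Emit:
{"fn": "play_rows", "kwargs": {"plan": [{"translation":[0,0,-0.01],"yaw":0,"fingers":-1},{"translation":[0,0,-0.03],"yaw":0,"fingers":-1},{"translation":[0,0,-0.055],"yaw":0,"fingers":-1},{"translation":[0.004,0.012,-0.075],"yaw":0,"fingers":-1},{"translation":[0.014,0.04,-0.084],"yaw":0.0095,"fingers":-1},{"translation":[0.027,0.08,-0.084],"yaw":0.0191,"fingers":-1},{"translation":[0.04,0.12,-0.084],"yaw":0.0318,"fingers":-1},{"translation":[0.053,0.16,-0.084],"yaw":0.0414,"fingers":-1}]}}

```text
time_s: 29.65
tool_pos: [0.5469, -0.0831, 0.1798]
tcp_rot: [0.0, 0.938, -0.346, -0.0]
force: [1.2, -0.5, -0.8]
gripper_width: 0.295
finger_force: 25.0
```

```bash
python3 -c "
from h import *
go(.4867,-.317,.18,49.5)"
```

```text
t 29.65 pos [ 0.5469 -0.0831  0.1798] close -130.5 tilt 0.03 j [-0.11  0.7   0.31  1.86 -0.33  0.63 -1.88] w 0.295 F [ 1.2 -0.5 -0.8] ff 25.0
  shift [ 1.06e-01  2.17e-01 -1.00e-04] yaw 0.001 dist 0.241
```

Emit:
{"fn": "play_rows", "kwargs": {"plan": [{"translation":[0.02,0.04,0],"yaw":0,"fingers":-1},{"translation":[0.04,0.08,0],"yaw":0,"fingers":-1},{"translation":[0.06,0.12,0],"yaw":0,"fingers":-1},{"translation":[0.08,0.16,0],"yaw":0,"fingers":-1},{"translation":[0.095,0.193,0],"yaw":0,"fingers":-1},{"translation":[0.103,0.208,0],"yaw":0,"fingers":-1},{"translation":[0.103,0.208,0.01],"yaw":0,"fingers":-1},{"translation":[0.103,0.208,0.03],"yaw":0,"fingers":-1}]}}

```text
time_s: 30.45
tool_pos: [0.4923, -0.3066, 0.1498]
tcp_rot: [-0.0, 0.938, -0.345, 0.001]
force: [0.2, 0.6, -1.5]
gripper_width: 0.292
finger_force: 25.0
```

Emit:
{"fn": "play_rows", "kwargs": {"plan": [{"translation":[0,0,0.01],"yaw":0,"fingers":-1},{"translation":[0,0,0.01],"yaw":0,"fingers":-1},{"translation":[0,0,0.01],"yaw":0,"fingers":-1},{"translation":[0,0,0.01],"yaw":0,"fingers":-1}]}}

```text
time_s: 30.85
tool_pos: [0.4921, -0.3066, 0.14]
tcp_rot: [0.0, 0.939, -0.345, 0.001]
force: [-1.1, -0.4, -1.4]
gripper_width: 0.293
finger_force: 25.0
```

```bash
python3 -c "
from h import *
go(.4867,-.317,.0998,49.5)"
```

```text
t 30.85 pos [ 0.4921 -0.3066  0.14  ] close -130.4 tilt 0.06 j [ 0.35  0.78  0.23  1.81 -0.29  0.59 -1.52] w 0.293 F [-1.1 -0.4 -1.4] ff 25.0
  shift [0.0025 0.0115 0.0402] yaw 0.002 dist 0.042
```

Emit:
{"fn": "play_rows", "kwargs": {"plan": [{"translation":[0.0015,0.006,0],"yaw":0,"fingers":-1},{"translation":[0.0025,0.0115,0.005],"yaw":0,"fingers":-1},{"translation":[0.0025,0.0115,0.015],"yaw":0,"fingers":-1},{"translation":[0.0025,0.0115,0.025],"yaw":0,"fingers":-1},{"translation":[0.0025,0.0115,0.033],"yaw":0,"fingers":-1},{"translation":[0.0025,0.0115,0.037],"yaw":0,"fingers":-1},{"translation":[0.0025,0.0115,0.038],"yaw":0,"fingers":-1},{"translation":[0.0025,0.0115,0.038],"yaw":0,"fingers":-1}]}}

```text
time_s: 31.65
tool_pos: [0.4861, -0.3172, 0.1012]
tcp_rot: [-0.0, 0.939, -0.345, -0.0]
force: [-0.1, -0.0, -1.2]
gripper_width: 0.297
finger_force: 25.0
```

Emit:
{"fn": "play_rows", "kwargs": {"plan": [{"translation":[0,0,0.001],"yaw":0,"fingers":-1},{"translation":[0,0,0.0015],"yaw":0,"fingers":-1},{"translation":[0,0,0.0015],"yaw":0,"fingers":-1}]}}

```text
time_s: 31.95
tool_pos: [0.4861, -0.3173, 0.1001]
tcp_rot: [0.0, 0.938, -0.345, 0.0]
force: [-0.4, 0.6, -1.2]
gripper_width: 0.295
finger_force: 25.0
```

Emit:
{"fn": "play_rows", "kwargs": {"plan": [{"translation":[0,0,0.0007],"yaw":0,"fingers":-1},{"translation":[0,0,0.0007],"yaw":0,"fingers":-1}]}}

```text
time_s: 32.15
tool_pos: [0.4865, -0.3175, 0.0997]
tcp_rot: [0.0, 0.938, -0.345, 0.001]
force: [-0.3, 0.6, 3.3]
gripper_width: 0.294
finger_force: 25.0
```

Emit:
{"fn": "play_rows", "kwargs": {"plan": [{"translation":[0,0,0],"yaw":0,"fingers":0.4},{"translation":[0,0,0],"yaw":0,"fingers":0.4},{"translation":[0,0,0],"yaw":0,"fingers":0.4},{"translation":[0,0,0],"yaw":0,"fingers":0.4},{"translation":[0,0,-0.02],"yaw":0,"fingers":0.4},{"translation":[0,0,-0.05],"yaw":0,"fingers":0.4},{"translation":[0,0,-0.085],"yaw":0,"fingers":0.4}]}}

```text
time_s: 32.85
tool_pos: [0.4852, -0.3167, 0.1843]
tcp_rot: [-0.0, 0.938, -0.345, -0.001]
force: [1.0, -0.3, 0.9]
gripper_width: 0.696
finger_force: 0.0
```

```bash
python3 -c "
from h import *
go(.6536,.160,.18,65)"
```

```text
t 32.85 pos [ 0.4852 -0.3167  0.1843] close -130.4 tilt 0.15 j [ 0.35  0.72  0.26  1.77 -0.27  0.69 -1.52] w 0.696 F [ 1.  -0.3  0.9] ff 0.0
  shift [-0.1808 -0.4722  0.0045] yaw -0.269 dist 0.506
```

Converted, -0.269 rad / 3.1416 = -0.0856.

Emit:
{"fn": "play_rows", "kwargs": {"plan": [{"translation":[-0.01,-0.03,0],"yaw":-0.0064,"fingers":0.4},{"translation":[-0.025,-0.07,0],"yaw":-0.0159,"fingers":0.4},{"translation":[-0.042,-0.11,0],"yaw":-0.0255,"fingers":0.4},{"translation":[-0.06,-0.155,0],"yaw":-0.0382,"fingers":0.4},{"translation":[-0.077,-0.2,0],"yaw":-0.0509,"fingers":0.4},{"translation":[-0.094,-0.245,0],"yaw":-0.0637,"fingers":0.4},{"translation":[-0.11,-0.29,0],"yaw":-0.0764,"fingers":0.4},{"translation":[-0.128,-0.335,0],"yaw":-0.0856,"fingers":0.4}]}}

```text
time_s: 33.65
tool_pos: [0.6062, 0.0225, 0.1843]
tcp_rot: [0.0, 0.976, -0.216, 0.0]
force: [0.5, -1.4, 0.5]
gripper_width: 0.696
finger_force: 0.0
```

```bash
python3 -c "
from h import *
go(.6536,.160,.18,65)"
```

```text
t 33.65 pos [0.6062 0.0225 0.1843] close -114.9 tilt 0.03 j [-0.26  0.75  0.26  1.69 -0.27  0.74 -1.87] w 0.696 F [ 0.5 -1.4  0.5] ff 0.0
  shift [-0.0149 -0.1446  0.0042] yaw 0.001 dist 0.145
```

Emit:
{"fn": "play_rows", "kwargs": {"plan": [{"translation":[-0.004,-0.035,0],"yaw":0,"fingers":0.4},{"translation":[-0.008,-0.075,0],"yaw":0,"fingers":0.4},{"translation":[-0.012,-0.11,0],"yaw":0,"fingers":0.4},{"translation":[-0.014,-0.135,0.01],"yaw":0,"fingers":0.4},{"translation":[-0.014,-0.14,0.03],"yaw":0,"fingers":0.4},{"translation":[-0.014,-0.14,0.04],"yaw":0,"fingers":0.4},{"translation":[-0.014,-0.14,0.04],"yaw":0,"fingers":0.4},{"translation":[-0.014,-0.14,0.04],"yaw":0,"fingers":0.4}]}}

```text
time_s: 34.45
tool_pos: [0.6521, 0.152, 0.1445]
tcp_rot: [0.001, 0.976, -0.217, 0.0]
force: [0.7, -0.5, -0.1]
gripper_width: 0.696
finger_force: 0.0
```

```bash
python3 -c "
from h import *
go(.6536,.160,.096,65)"
```

```text
t 34.45 pos [0.6521 0.152  0.1445] close -115.1 tilt 0.07 j [-0.44  0.88  0.28  1.51 -0.3   0.79 -2.05] w 0.696 F [ 0.7 -0.5 -0.1] ff 0.0
  shift [-0.0021 -0.0079  0.0485] yaw -0.002 dist 0.049
```

Emit:
{"fn": "play_rows", "kwargs": {"plan": [{"translation":[-0.0015,-0.006,0],"yaw":0,"fingers":0.4},{"translation":[-0.0015,-0.007,0.015],"yaw":0,"fingers":0.4},{"translation":[-0.0015,-0.007,0.035],"yaw":0,"fingers":0.4},{"translation":[-0.0015,-0.007,0.0485],"yaw":0,"fingers":0.4},{"translation":[-0.0015,-0.007,0.0485],"yaw":0,"fingers":0.4},{"translation":[-0.0015,-0.007,0.0485],"yaw":0,"fingers":-1},{"translation":[-0.0015,-0.007,0.0485],"yaw":0,"fingers":-1},{"translation":[-0.0015,-0.007,0.0485],"yaw":0,"fingers":-1}]}}

```text
time_s: 35.25
tool_pos: [0.6544, 0.1606, 0.0966]
tcp_rot: [-0.0, 0.976, -0.216, 0.001]
force: [-0.1, 0.4, 0.3]
gripper_width: 0.453
finger_force: 0.0
```

Emit:
{"fn": "play_rows", "kwargs": {"plan": [{"translation":[0,0,0],"yaw":0,"fingers":-1},{"translation":[0,0,0],"yaw":0,"fingers":-1},{"translation":[0,0,0],"yaw":0,"fingers":-1},{"translation":[0,0,0],"yaw":0,"fingers":-1}]}}

```text
time_s: 35.65
tool_pos: [0.654, 0.1604, 0.0962]
tcp_rot: [0.0, 0.976, -0.216, 0.0]
force: [0.3, -0.2, 2.5]
gripper_width: 0.291
finger_force: 25.0
```

```bash
python3 -c "
from h import *
go(.4325,-.3805,.18,49.5)"
```

```text
t 35.65 pos [0.654  0.1604 0.0962] close -115.0 tilt 0.04 j [-0.44  0.94  0.26  1.53 -0.32  0.71 -2.05] w 0.291 F [ 0.3 -0.2  2.5] ff 25.0
  shift [ 0.0279  0.5838 -0.0839] yaw 0.271 dist 0.59
```

Converted, 0.12 rad / 3.1416 = 0.0382.

Emit:
{"fn": "play_rows", "kwargs": {"plan": [{"translation":[0,0,-0.01],"yaw":0,"fingers":-1},{"translation":[0,0,-0.03],"yaw":0,"fingers":-1},{"translation":[0,0,-0.055],"yaw":0,"fingers":-1},{"translation":[-0.002,0.012,-0.075],"yaw":0,"fingers":-1},{"translation":[-0.008,0.04,-0.084],"yaw":0.0095,"fingers":-1},{"translation":[-0.016,0.08,-0.084],"yaw":0.0191,"fingers":-1},{"translation":[-0.024,0.12,-0.084],"yaw":0.0286,"fingers":-1},{"translation":[-0.032,0.16,-0.084],"yaw":0.0382,"fingers":-1}]}}

```text
time_s: 36.45
tool_pos: [0.556, 0.0283, 0.1802]
tcp_rot: [-0.0, 0.962, -0.275, 0.0]
force: [0.2, 0.1, -2.0]
gripper_width: 0.292
finger_force: 25.0
```

```bash
python3 -c "
from h import *
go(.36,-.24,.18,49.5)"
```

```text
t 36.45 pos [0.556  0.0283 0.1802] close -121.9 tilt 0.03 j [-0.3   0.7   0.29  1.85 -0.31  0.64 -1.96] w 0.292 F [ 0.2  0.1 -2. ] ff 25.0
  shift [-2.470e-02  3.313e-01  1.000e-04] yaw 0.15 dist 0.332
```

Converted, 0.15 rad / 3.1416 = 0.0477.

Emit:
{"fn": "play_rows", "kwargs": {"plan": [{"translation":[-0.003,0.04,0],"yaw":0.0064,"fingers":-1},{"translation":[-0.006,0.082,0],"yaw":0.0127,"fingers":-1},{"translation":[-0.009,0.124,0],"yaw":0.0191,"fingers":-1},{"translation":[-0.012,0.166,0],"yaw":0.0255,"fingers":-1},{"translation":[-0.015,0.208,0],"yaw":0.0318,"fingers":-1},{"translation":[-0.018,0.25,0],"yaw":0.0382,"fingers":-1},{"translation":[-0.022,0.29,0],"yaw":0.0446,"fingers":-1},{"translation":[-0.0247,0.32,0],"yaw":0.0477,"fingers":-1}]}}

```text
time_s: 37.25
tool_pos: [0.3655, -0.2316, 0.1802]
tcp_rot: [0.0, 0.938, -0.347, 0.0]
force: [0.7, 0.2, -1.4]
gripper_width: 0.293
finger_force: 25.0
```

```bash
python3 -c "
from h import *
go(.4325,-.3805,.18,49.5)"
```

```text
t 37.25 pos [ 0.3655 -0.2316  0.1802] close -130.6 tilt 0.04 j [ 0.33  0.57  0.2   2.2  -0.28  0.4  -1.52] w 0.293 F [ 0.7  0.2 -1.4] ff 25.0
  shift [0.1478 0.0694 0.0003] yaw -0.002 dist 0.163
```

Emit:
{"fn": "play_rows", "kwargs": {"plan": [{"translation":[0.02,0.025,0],"yaw":0,"fingers":-1},{"translation":[0.045,0.05,0],"yaw":0,"fingers":-1},{"translation":[0.08,0.066,0],"yaw":0,"fingers":-1},{"translation":[0.115,0.067,0],"yaw":0,"fingers":-1},{"translation":[0.138,0.067,0],"yaw":0,"fingers":-1},{"translation":[0.145,0.067,0.015],"yaw":0,"fingers":-1},{"translation":[0.145,0.067,0.035],"yaw":0,"fingers":-1},{"translation":[0.145,0.067,0.045],"yaw":0,"fingers":-1}]}}

```text
time_s: 38.05
tool_pos: [0.4324, -0.3728, 0.1325]
tcp_rot: [-0.001, 0.938, -0.346, -0.002]
force: [-1.3, 1.4, -1.3]
gripper_width: 0.293
finger_force: 25.0
```

Emit:
{"fn": "play_rows", "kwargs": {"plan": [{"translation":[0,0,0],"yaw":0,"fingers":-1},{"translation":[0,0,0],"yaw":0,"fingers":-1},{"translation":[0,0,0],"yaw":0,"fingers":-1}]}}

```text
time_s: 38.35
tool_pos: [0.4342, -0.3748, 0.1355]
tcp_rot: [0.0, 0.938, -0.346, 0.001]
force: [0.7, -1.4, -1.0]
gripper_width: 0.293
finger_force: 25.0
```

```bash
python3 -c "
from h import *
go(.4325,-.3805,.1002,49.5)"
```

```text
t 38.35 pos [ 0.4342 -0.3748  0.1355] close -130.5 tilt 0.06 j [ 0.52  0.77  0.19  1.83 -0.24  0.56 -1.41] w 0.293 F [ 0.7 -1.4 -1. ] ff 25.0
  shift [0.0024 0.0054 0.0353] yaw 0.001 dist 0.036
```

Emit:
{"fn": "play_rows", "kwargs": {"plan": [{"translation":[0.002,0.005,0],"yaw":0,"fingers":-1},{"translation":[0.002,0.005,0.01],"yaw":0,"fingers":-1},{"translation":[0.002,0.005,0.02],"yaw":0,"fingers":-1},{"translation":[0.002,0.005,0.028],"yaw":0,"fingers":-1},{"translation":[0.002,0.005,0.032],"yaw":0,"fingers":-1},{"translation":[0.002,0.005,0.033],"yaw":0,"fingers":-1},{"translation":[0.002,0.005,0.033],"yaw":0,"fingers":-1},{"translation":[0.002,0.005,0.033],"yaw":0,"fingers":-1}]}}

```text
time_s: 39.15
tool_pos: [0.4325, -0.38, 0.1019]
tcp_rot: [0.0, 0.938, -0.346, 0.0]
force: [-0.1, -1.0, -2.6]
gripper_width: 0.295
finger_force: 25.0
```

Emit:
{"fn": "play_rows", "kwargs": {"plan": [{"translation":[0,0,0.001],"yaw":0,"fingers":-1},{"translation":[0,0,0.0015],"yaw":0,"fingers":-1},{"translation":[0,0,0.0015],"yaw":0,"fingers":-1}]}}

```text
time_s: 39.45
tool_pos: [0.4324, -0.3798, 0.1003]
tcp_rot: [0.0, 0.938, -0.346, 0.0]
force: [0.9, -1.0, -2.1]
gripper_width: 0.294
finger_force: 25.0
```

Emit:
{"fn": "play_rows", "kwargs": {"plan": [{"translation":[0,0,0.0008],"yaw":0,"fingers":-1},{"translation":[0,0,0.0008],"yaw":0,"fingers":-1}]}}

```text
time_s: 39.65
tool_pos: [0.4326, -0.3803, 0.1001]
tcp_rot: [0.0, 0.938, -0.346, 0.001]
force: [-0.3, 0.2, 4.0]
gripper_width: 0.295
finger_force: 25.0
```

Emit:
{"fn": "play_rows", "kwargs": {"plan": [{"translation":[0,0,0],"yaw":0,"fingers":0.4},{"translation":[0,0,0],"yaw":0,"fingers":0.4},{"translation":[0,0,0],"yaw":0,"fingers":0.4},{"translation":[0,0,0],"yaw":0,"fingers":0.4},{"translation":[0,0,-0.02],"yaw":0,"fingers":0.4},{"translation":[0,0,-0.05],"yaw":0,"fingers":0.4},{"translation":[0,0,-0.09],"yaw":0,"fingers":0.4},{"translation":[-0.01,0,-0.13],"yaw":0,"fingers":0.4}]}}

```text
time_s: 40.45
tool_pos: [0.4252, -0.3736, 0.2305]
tcp_rot: [0.0, 0.938, -0.346, 0.0]
force: [-0.5, -0.7, 0.3]
gripper_width: 0.7
finger_force: 0.0
```

Emit:
{"fn": "play_rows", "kwargs": {"plan": [{"translation":[-0.02,0,-0.02],"yaw":0,"fingers":0.4},{"translation":[-0.04,0,-0.03],"yaw":0,"fingers":0.4},{"translation":[-0.05,0,-0.03],"yaw":0,"fingers":0.4},{"translation":[-0.05,0,-0.03],"yaw":0,"fingers":0.4},{"translation":[-0.05,0,-0.03],"yaw":0,"fingers":0.4},{"translation":[-0.05,0,-0.03],"yaw":0,"fingers":0.4}]}}

```text
time_s: 41.05
tool_pos: [0.3872, -0.3412, 0.2586]
tcp_rot: [0.0, 0.938, -0.346, -0.0]
force: [0.7, -0.0, -0.8]
gripper_width: 0.699
finger_force: 0.0
```

```bash
python3 - <<'E'
from h import *; from bench import snapshot
go(.43,-.38,.2,49.5)
a=snapshot("wrist")[:250,:,::-1]; b=snapshot("top")[120:260,180:350,::-1]
a=cv2.resize(a,(800,391)); b=cv2.resize(b,None,fx=1.48,fy=1.48); s=cv2.resize(snapshot("scene")[150:240,170:330,::-1],(370,207))
c=np.zeros((600,800,3),np.uint8); c[:391]=a;c[391:391+b.shape[0],:b.shape[1]]=b[:209];c[391:598,420:790]=s;cv2.imwrite("pics/w9.png",c)
E
```

```text
t 41.05 pos [ 0.3872 -0.3412  0.2586] close -130.4 tilt 0.03 j [ 0.47  0.53  0.26  1.88 -0.19  0.75 -1.45] w 0.699 F [ 0.7 -0.  -0.8] ff 0.0
  shift [0.0578 0.0018 0.0586] yaw 0.001 dist 0.082
```

View pics/w9.png

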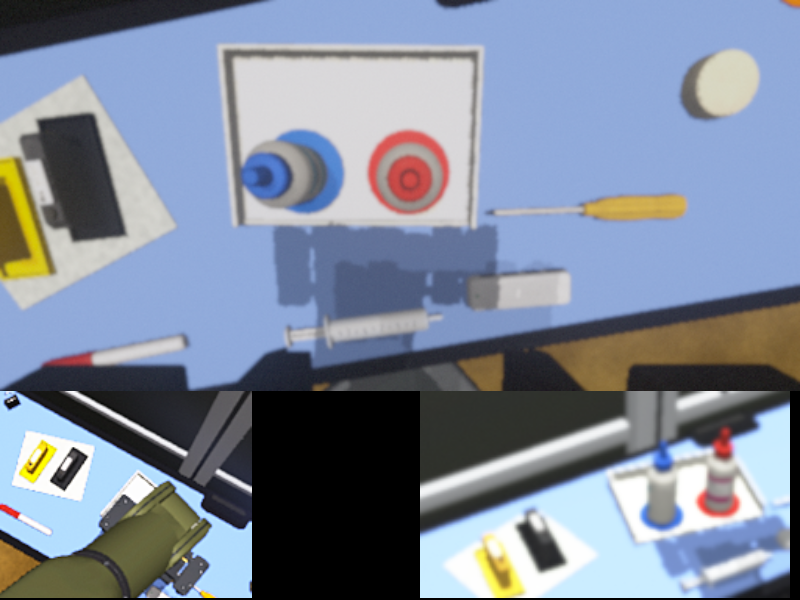

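The bottles stand upright and centred on their own coasters, blue (290,172) and red (408,172). Both cartridges stand in their trays in all three views, and the arm is clear.

```bash
python3 -c "
from bench import manip
print(manip.hand_in())"
```

```text
the job is handed in; nothing more can be done
None
```

I handed the job in at about 41 s: the black and yellow cartridges stand in their own trays, both bottles are back upright on their own coasters, and the last camera views showed nothing out of place.

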